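# Set up the bench veneer press

## Task

Get the small veneer press ready for the next batch: take the square dust cap off the splined shaft and put it in the steel parts tray, fit the loose metal lever onto the splined shaft with its bore turned to match the splines, down until it sits fully home on the collar, and lay every wooden caul from the bench flat in a pocket of its own in the press bed. Only then push the spring pedal all the way down to its stop for a trial stroke and let it come up again, and after that turn the stroke counter's knob back to its zero stop. Leave the jar and the brush where they are.

Things in the scene. Friction and masses are not known exactly. Their poses are not given: they have to be found in the camera images.
- lever: Flat lever, 18 mm thick all over, 0.23 kg, balance point 7 mm from the origin, alike on both faces (fits either face up), lying on the bench. Octagonal steel hub 50 mm across with the bore; straight hollow aluminium arm 20 mm wide from the hub (x = 25 mm) to a round end at x = 122 mm. Origin: centre of the bore at half thickness. x: along the arm, away from the hub; z: normal to the faces.
- lever_bore (a point): The same point as the lever's origin: centre of the bore. Right through the hub goes a 20 mm square hole (sides along x and y) with three slots 10 mm wide that reach 17 mm from the centre towards +x (towards the arm), +y and -y; no slot towards -x. So it fits the shaft one way only: arm along the shaft's odd (+x) spline.
- shaft_seat (a point): Centre of the collar top (44 mm across, 60 mm above the bench) on which the hub must rest. Above it a fixed upright steel shaft: 16 mm square core and three splines 6 mm wide reaching 14.5 mm out towards this frame's +x, +y, -y, none to -x; 24 mm high, plus a tapered nose of 5 mm. z up. With the lever home, its x is along this x and its origin 9 mm above. About 2 mm play.
- shaft: The grey collar column that carries the shaft; origin on its axis at bench level. 44 mm across above 32 mm, a 68 mm foot below 22 mm. It stands at the left (+y) end of the press bed.
- cap: Square grey dust cap, open below, 42 x 42 mm outside, 34 x 34 mm inside, 40 mm high, 40 g, standing over the shaft on the collar at the start (its top 100 mm above the bench) at any turn. Origin: centre of its open lower end; z towards its closed top; x and y along its sides.
- cap_mid (a point): Centre of the dust cap's outer shape, 20 mm above its open end; axes as the cap's.
- tray_in (a point): Centre of the floor of the open steel parts tray, 102 x 102 mm inside, walls 4 mm thick, rim 20 mm above the bench; floor about 4 mm above the bench. Fixed. x and y along its sides.
- caul0: Beech caul, a plain wooden block 70 x 44 x 22 mm, 50 g; origin at its centre, x along the 70 mm, z along the 22 mm. Two to four cauls are present, lying flat on the bench in front of the press.
- caul1: Beech caul, a plain wooden block 70 x 44 x 22 mm, 50 g; origin at its centre, x along the 70 mm, z along the 22 mm. Two to four cauls are present, lying flat on the bench in front of the press.
- caul2: Beech caul, a plain wooden block 70 x 44 x 22 mm, 50 g; origin at its centre, x along the 70 mm, z along the 22 mm. Two to four cauls are present, lying flat on the bench in front of the press.
- caul3: Beech caul, a plain wooden block 70 x 44 x 22 mm, 50 g; origin at its centre, x along the 70 mm, z along the 22 mm. Two to four cauls are present, lying flat on the bench in front of the press.
- pocket0 (a point): Centre of the floor of one of four like pockets in the grey press bed; floor 12 mm above the bench, inside 76 mm (x) x 50 mm (y), rim 6 mm high, 4 mm thick. Pockets lie 90 mm apart in x, 72 mm in y. Any caul fits any pocket. A grey fence up to 65 mm high runs along the bed's far (+x) edge, 52 mm beyond the centres of pocket2 and pocket3.
- pocket1 (a point): Centre of the floor of one of four like pockets in the grey press bed; floor 12 mm above the bench, inside 76 mm (x) x 50 mm (y), rim 6 mm high, 4 mm thick. Pockets lie 90 mm apart in x, 72 mm in y. Any caul fits any pocket. A grey fence up to 65 mm high runs along the bed's far (+x) edge, 52 mm beyond the centres of pocket2 and pocket3.
- pocket2 (a point): Centre of the floor of one of four like pockets in the grey press bed; floor 12 mm above the bench, inside 76 mm (x) x 50 mm (y), rim 6 mm high, 4 mm thick. Pockets lie 90 mm apart in x, 72 mm in y. Any caul fits any pocket. A grey fence up to 65 mm high runs along the bed's far (+x) edge, 52 mm beyond the centres of pocket2 and pocket3.
- pocket3 (a point): Centre of the floor of one of four like pockets in the grey press bed; floor 12 mm above the bench, inside 76 mm (x) x 50 mm (y), rim 6 mm high, 4 mm thick. Pockets lie 90 mm apart in x, 72 mm in y. Any caul fits any pocket. A grey fence up to 65 mm high runs along the bed's far (+x) edge, 52 mm beyond the centres of pocket2 and pocket3.
- pedal_pad (a point): Point on the black top of the pedal plate (120 mm long, 70 mm wide), on its centre line, 90 mm from the hinge, 30 mm from the free edge. Moves with the plate. With the pedal up, x points level towards the hinge; the free edge (-x, towards the robot) is raised. About 61 mm above the bench at rest; goes down 22 mm to the stop.
- pedal (a joint): Pedal angle, rad: 0 up (rest), 0.25 fully down on its stop. The spring brings it back; pressing at pedal_pad takes about 3.5 N to start and 10 N at the stop.
- counter_knob_grip (a point): On the axis of the stroke counter's black knob, 65 mm above the bench. The grip is an upright bar 38 mm long (this x), 14 mm wide (y), from 7 mm above this point to 23 mm below it, on a 40 mm disc, on a grey housing 80 x 80 x 28 mm. A white line on the bar marks its -x end; at zero it points at the longest white tick on the housing. Turns with the knob.
- counter_knob (a joint): Knob angle, rad: 0 at the zero stop, growing clockwise seen from above (to 2.9). To reset turn it anticlockwise until it stops. Friction 0.03 N m, no spring: it stays where left.
- jar: Bystander: closed jar 56 mm across, 75 mm high, standing on the bench beyond the lever; origin at the centre of its underside.
- brush: Bystander: glue brush 200 mm long with a wooden handle, lying beyond the press; origin under its middle.
There are look-alikes about, which are no part of the job. Leave any blue look-alike of the lever alone. What is shaped like the caul3 but yellow is not meant.

How it is judged:
By the outcome, as a careful person would: the job done as asked, in the order asked, and still so for the second after the job is handed in, with the robot touching nothing.
Of caul0, caul1, caul2, caul3 only 2 to 4 are there at a start; the rules pass over those that are not, and their reading is None.
At some moment in a run one of caul0, caul1, caul2, caul3 may be knocked a few centimetres aside while the robot is not near it.
Once in a run the grip may slacken for a moment while it holds something.
It also fails if it takes over 208 s, if anything falls off the work surface, if the arm or the gripper's body presses on something with over 40 N, if the wrist force passes 120 N, or if a joint passes its speed limit or range.

## Robot

A 7-joint arm with a two-finger parallel gripper is mounted at the origin on the work surface. World frame = base frame: x ahead of the robot, y to its left, z up, the work surface at z = 0. Lengths are in m, angles in degrees, forces in N, time in s.
With the tool pointing down it reaches from about 0.425 to 0.875 m from the base axis. Payload 4.7 kg.
Tool frame: the origin (TCP) lies on the centre line of the jaws, within the pads' length; the fingertips stand 14 mm ahead of it and the grasp point (between the pads) lies 5 mm behind it; z points along the fingers, y is the line along which they close (so a half turn about z gives the same grasp; the last joint's range is limited). The gripper opens to 87 mm and grips with 3 to 60 N. Pads are 19 mm wide; open, the fingers measure 117 mm over their backs; the gripper's body (75 mm by 190 mm) begins 51 mm behind the grasp point.
Start: joints at [-67.26, 18.392, -4.016, 83.108, 1.295, 78.541, -3.26], TCP at [0.243, 0.603, 0.237] pointing down, gripper open.
Joint ranges: [-163.93, 163.93], [-17.29, 119.83], [-79.2, 71.16], [3.27, 140.29], [-89.18, 269.18], [5.43, 117.66], [-154.24, 154.24]. Speed limits (degrees/s): [147.25, 147.25, 180, 180, 180, 180, 180].

## Interface

Orientations are given as [roll, pitch, yaw] about the fixed x, y, z axes, in that order (R = Rz(yaw) Ry(pitch) Rx(roll)).
In Python, from cell import env gives the robot as it stands.
- The arm moves only by the tool jog_arm, never from a script. Its argument "motion" is a list that holds one entry, the list of rows, each a list of 7 numbers: the shift along the tool's x, y, z in units of 0.1 m (1.0 is 0.1 m), then the turn, a rotation vector about the tool's x, y, z in units of 180 degrees (1.0 is 180 degrees), then the closure, from 0 (fully open) to 1 (shut). A call has 1 to 5 rows; each row is the pose to reach, as a shift and turn from the pose commanded when the call began, along the tool's axes at that moment, turning the shorter way round; what a row does not reach only later rows make up. A row lasts 1/10 s, in which the tool goes at most 50 mm and 8.59 degrees, less where a joint would pass 70% of its speed; a pose out of reach is approached as far as the arm can. A call with a number of a shift or a turn outside -1 to 1 is refused whole. A call with a gripper value outside its range is refused whole. The fingers move at their own pace and stop on an object; "grip_force" is the grip in N (left out, the last holds). Time passes only in rows, so rows that repeat a pose let the fingers close. It gives the time, the measured TCP pose, the force, the opening and the grip force at its end, in the units of the state.
- env.get_obs(): the state, without advancing time (a new reading comes with each control period).
- env.read_camera(name): name is "scene" or "side" or "wrist"; returns (picture, depth): 420x560x3 uint8, red, green, blue; 420x560 float32, m along the optical axis (not along the pixel's ray), 0 where there is no reading.
- env.camera_info(name): a dict with "camera_matrix" (3x3 intrinsics, pixels), "k1" (the pictures are not rectified: a ray, as slopes to the right and down, at radius r is drawn at 1 + k1 r^2 times it, then the intrinsics apply), "origin" and "orientation" of the camera in the world; the wrist camera has in their place "mount" (4x4, takes a point from camera to tool coordinates, whose origin is the TCP and whose axes are the flange's). Camera axes: x right, y down, z forward; pixel columns grow to the right and rows downward; lengths in m; the calibration is good to about 2 mm. A picture is of the moment at which its call begins: read the wrist's pose just before it. camera_info takes no time and is no camera call.
- env.sign_off(): hands the job in; it is judged then, once.
The state is a dict: "time_s": time; "qpos": joint angles; "joint_velocities": joint speeds; "effort": joint torques, N m; "tool_pos": TCP position; "tool_rot": TCP orientation; "force": force on the tool from outside, world axes, zero at the start; "wrist_torque": the same for the moment, N m; "grip_width": finger opening in m; "grasp_force": force on a finger pad.
Only numpy, scipy, OpenCV 4.12 (cv2) and the standard library are available. Lean on these libraries where they do the work, as an engineer would, in place of code of your own. Each camera call takes 0.05 s, during which the arm holds its last target. There are 200 camera calls.

## Working session

There is one attempt and no reset: what is moved stays moved. The work goes in short steps, Python scripts to look and compute and a tool call to move; the robot and the scene stay as the last step left them, time stands still between calls to the robot, and variables do not carry over. Pictures are saved under pics/ and viewed, at most 14 in all, crops included, and the job is handed in when it is done.

Besides the shell and the picture viewer there is one more tool, called after "Request:" by a JSON object that holds its "method" and its "body". jog_arm: Moves the arm, as the interface text tells. Shifts and turns lie within -1 to 1; 1 stands for 0.1 m of shift or 180 degrees of turn. Its arguments: {"type":"object","properties":{"motion":{"type":"array","items":{"type":"array","items":{"type":"array","items":{"type":"number"}}}},"grip_force":{"type":"number"}},"required":["motion"]}

```bash
mkdir -p pics; ls; cat > h.py <<'E'
import numpy as np, cv2
from scipy.spatial.transform import Rotation as R
from cell import env
def rot(o): return R.from_euler('xyz',o,degrees=True).as_matrix()
def cam(name):
    i=env.camera_info(name); K=np.array(i["camera_matrix"]); k1=i["k1"]
    if "mount" in i:
        s=env.get_obs(); T=np.eye(4); T[:3,:3]=rot(s["tool_rot"]) if np.size(s["tool_rot"])==3 else s["tool_rot"]; T[:3,3]=s["tool_pos"]; M=T@np.array(i["mount"]); return K,k1,M[:3,:3],M[:3,3]
    o=np.array(i["orientation"]); Rm=o if o.shape==(3,3) else rot(o)
    return K,k1,Rm,np.array(i["origin"])
def rays(c,uv):
    K,k1,Rm,t=c; uv=np.atleast_2d(uv).astype(float)
    d=np.array([k1,0,0,0,0.]) # same radial form
    xy=cv2.undistortPoints(uv[:,None,:],K,d)[:,0]
    return np.c_[xy,np.ones(len(xy))]@Rm.T
def onplane(c,uv,z):
    r=rays(c,uv); return c[3]+r*((z-c[3][2])/r[:,2])[:,None]
def proj(c,P):
    K,k1,Rm,t=c; p=(np.atleast_2d(P)-t)@Rm; xy=p[:,:2]/p[:,2:]; f=1+k1*(xy**2).sum(1,keepdims=True)
    return (np.c_[xy*f,np.ones(len(xy))]@K.T)[:,:2]
def cloud(c,dep):
    h,w=dep.shape; u,v=np.meshgrid(np.arange(w),np.arange(h)); r=rays(c,np.c_[u.ravel(),v.ravel()])
    return (c[3]+r*dep.ravel()[:,None]).reshape(h,w,3)
def snap(name,save=None):
    c=cam(name); im,d=env.read_camera(name); im=np.ascontiguousarray(im[:,:,::-1])
    if save: cv2.imwrite(f'pics/{save}.png',im)
    return c,im,d
E
python3 - <<'E'
from h import *
print(env.get_obs())
for n in("scene","side","wrist"):
    print(n,env.camera_info(n))
    c,im,d=snap(n,n+'0'); np.savez(f'{n}0.npz',d=d,K=c[0],k1=c[1],R=c[2],t=c[3])
E
```

```text
pics
{'time_s': 0.0, 'qpos': array([-67.25929588,  18.44005771,  -4.01529913,  83.17586448,
         1.29536037,  78.53982339,  -3.26033263]), 'joint_velocities': array([-0.02715581, -0.09839812,  0.03993334, -0.03548172,  0.09923367,
        0.09756072, -0.05881549]), 'effort': array([-3.50086236e-05, -4.91299975e+01, -4.04041819e-01, -3.12521768e+01,
       -6.39515393e-02,  4.39902884e-02,  1.88663735e-04]), 'tool_pos': array([0.24264019, 0.60244295, 0.23544171]), 'tool_rot': array([-1.79889517e+02,  6.17134546e-03,  1.58068592e+02]), 'force': array([ 0.57836391, -0.20467096,  0.97939678]), 'wrist_torque': array([ 0.06390115, -0.03637594,  0.06302219]), 'grasp_force': 0.0, 'grip_width': 0.08705285268607725}
scene {'camera_matrix': array([[403.51275291,   0.        , 283.43829198],
       [  0.        , 403.51275291, 203.58343394],
       [  0.        ,   0.        ,   1.        ]]), 'k1': -0.07445311047868147, 'origin': array([1.09924608, 0.31103288, 0.85247589]), 'orientation': array([-1.41093044e+02, -6.17563790e-02,  1.18590160e+02])}
side {'camera_matrix': array([[469.59100637,   0.        , 274.66827634],
       [  0.        , 469.59100637, 211.85285702],
       [  0.        ,   0.        ,   1.        ]]), 'k1': -0.10836554461995608, 'origin': array([ 0.20658912, -0.77723309,  0.7077874 ]), 'orientation': array([-125.43606521,   -1.31821308,  -22.70145524])}
wrist {'camera_matrix': array([[297.74771349,   0.        , 280.90930855],
       [  0.        , 297.74771349, 205.17618137],
       [  0.        ,   0.        ,   1.        ]]), 'k1': -0.056150741456128056, 'mount': array([[ 8.03364315e-06, -9.68405703e-01, -2.49380018e-01,
         6.83459455e-02],
       [ 9.99999993e-01, -2.23050618e-05,  1.18830660e-04,
         1.00180178e-03],
       [-1.20638726e-04, -2.49380017e-01,  9.68405696e-01,
        -1.48676015e-01],
       [ 0.00000000e+00,  0.00000000e+00,  0.00000000e+00,
         1.00000000e+00]])}
```

View pics/scene0.png

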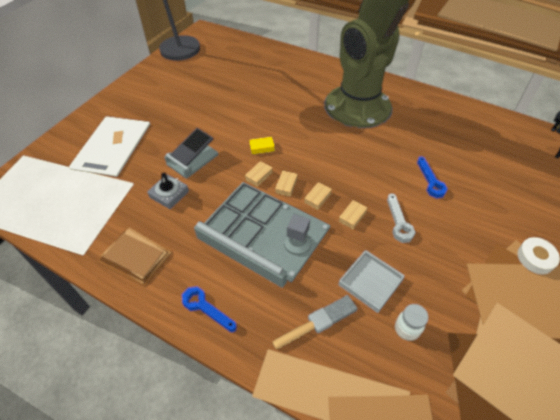

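View pics/side0.png

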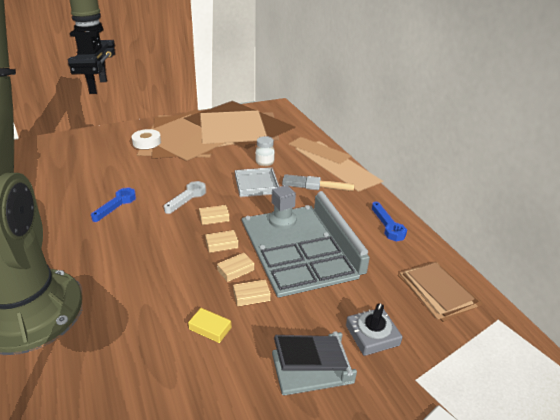

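```bash
cat > m.py <<'E'
from h import *
def load(n):
    z=np.load(n+'0.npz'); return (z['K'],float(z['k1']),z['R'],z['t']),cv2.imread(f'pics/{n}0.png'),z['d']
def rects(c,mask,z,amin=60):
    out=[]
    for k in cv2.findContours(mask,cv2.RETR_EXTERNAL,cv2.CHAIN_APPROX_NONE)[0]:
        if cv2.contourArea(k)<amin: continue
        P=onplane(c,k[:,0],z)[:,:2]; r=cv2.minAreaRect((P*1000).astype(np.float32))
        out.append((np.round(r[0],0),np.round(r[1],0),round(r[2],1),np.round(k[:,0].mean(0))))
    return out
E
python3 - <<'E'
from m import *
for n in('scene','side'):
    c,im,d=load(n); C=cloud(c,d); Z=C[:,:,2]
    print(n,'valid',(d>0).mean(),'table z',np.median(Z[d>0]))
    H=((d>0)&(Z>0.010)&(Z<0.13)&(C[:,:,0]>0.3)&(C[:,:,0]<0.95)&(abs(C[:,:,1])<0.6)).astype(np.uint8)
    H=cv2.morphologyEx(H,cv2.MORPH_OPEN,np.ones((2,2)))
    nl,L,st,ce=cv2.connectedComponentsWithStats(H)
    for i in range(1,nl):
        if st[i,4]<40: continue
        P=C[L==i]; 
        r=cv2.minAreaRect((P[:,:2]*1000).astype(np.float32))
        print(ce[i].round(),st[i,4],'ctr',np.round(r[0]),'size',np.round(r[1]),round(r[2]),'ztop',np.percentile(P[:,2],95).round(3), 'bgr',im[L==i].mean(0).round())
E
```

```text
scene valid 0.9958630952380952 table z 0.0016855292439721392
[119. 149.] 807 ctr [ 834. -193.] size [1122.  202.] 52 ztop 0.014 bgr [210. 220. 222.]
[192. 154.] 1368 ctr [784. -65.] size [969. 152.] 41 ztop 0.067 bgr [88. 90. 86.]
[262. 145.] 296 ctr [701.  52.] size [951.  72.] 32 ztop 0.026 bgr [  2. 193. 219.]
[259. 174.] 354 ctr [765.  68.] size [824.  74.] 31 ztop 0.026 bgr [105. 165. 202.]
[168. 191.] 819 ctr [821.  -7.] size [837. 107.] 56 ztop 0.071 bgr [105. 105. 104.]
[287. 183.] 349 ctr [753. 115.] size [794.  54.] 26 ztop 0.026 bgr [106. 167. 205.]
[263. 234.] 7569 ctr [806.  49.] size [716. 326.] 17 ztop 0.085 bgr [128. 132. 121.]
[319. 196.] 388 ctr [430.  59.] size [41. 85.] 84 ztop 0.026 bgr [106. 168. 206.]
[401. 221.] 513 ctr [709. 315.] size [776.  93.] 6 ztop 0.022 bgr [171. 176. 172.]
[354. 214.] 425 ctr [756. 221.] size [708.  60.] 10 ztop 0.026 bgr [107. 169. 207.]
[135. 255.] 1676 ctr [916.   2.] size [706. 133.] 70 ztop 0.018 bgr [ 78. 124. 169.]
[527. 253.] 334 ctr [363. 589.] size [80. 29.] 1 ztop 0.042 bgr [195. 209. 213.]
[372. 281.] 514 ctr [814. 267.] s
[... 1201 characters left out ...]
 199. 231.]
[222. 240.] 489 ctr [ 312. -333.] size [910.  75.] 72 ztop 0.026 bgr [146. 198. 230.]
[236. 266.] 584 ctr [ 310. -389.] size [800.  79.] 69 ztop 0.025 bgr [142. 193. 226.]
[441. 289.] 1909 ctr [ 572. -521.] size [878. 159.] 45 ztop 0.019 bgr [100. 134. 174.]
[252. 292.] 667 ctr [ 342. -435.] size [735.  77.] 71 ztop 0.025 bgr [145. 197. 229.]
[374. 330.] 1717 ctr [ 427. -497.] size [705. 108.] 43 ztop 0.073 bgr [125. 123. 121.]
[210. 325.] 802 ctr [ 259. -458.] size [641.  78.] 74 ztop 0.025 bgr [ 97. 214. 236.]
[312. 362.] 3839 ctr [ 397. -536.] size [595. 151.] 66 ztop 0.067 bgr [101. 101.  97.]
[441. 415.] 167 ctr [ 633. -506.] size [24. 45.] 68 ztop 0.014 bgr [226. 232. 232.]
```

Request:
{"method": "jog_arm", "body": {"motion": [[[-0.4,-0.93,-1.0,0,0,-0.122,0],[-0.4,-0.93,-1.0,0,0,-0.122,0],[-0.4,-0.93,-1.0,0,0,-0.122,0]]], "grip_force": 25}}

```text
time_s: 0.45
tool_pos: [0.2454, 0.5002, 0.3376]
tool_rot: [-180.0, 0.0, -179.7]
force: [1.3, 0.3, 0.6]
grip_width: 0.0871
grasp_force: 0.0
```

Request:
{"method": "jog_arm", "body": {"motion": [[[-0.5,-1.0,-0.6,0,0,0,0],[-0.5,-1.0,-0.6,0,0,0,0],[-0.5,-1.0,-0.6,0,0,0,0]]]}}

```text
time_s: 0.75
tool_pos: [0.2977, 0.3986, 0.3992]
tool_rot: [179.9, 0.2, 179.8]
force: [0.5, 0.2, 0.5]
grip_width: 0.0867
grasp_force: 0.0
```

Request:
{"method": "jog_arm", "body": {"motion": [[[-0.6,-1.0,0,0,0,0,0],[-0.6,-1.0,0,0,0,0,0],[-0.6,-1.0,0,0,0,0,0]]]}}

```text
time_s: 1.05
tool_pos: [0.3584, 0.2965, 0.3971]
tool_rot: [-180.0, 0.1, 179.6]
force: [0.6, 0.6, 0.1]
grip_width: 0.0874
grasp_force: 0.0
```

Request:
{"method": "jog_arm", "body": {"motion": [[[-1.0,-1.0,0,0,0,0,0],[-1.0,-1.0,0,0,0,0,0],[-1.0,-1.0,0,0,0,0,0],[-1.0,-1.0,0,0,0,0,0]]]}}

```text
time_s: 1.45
tool_pos: [0.459, 0.1955, 0.3962]
tool_rot: [-179.9, 0.1, 179.4]
force: [0.1, -0.2, 0.9]
grip_width: 0.0874
grasp_force: 0.0
```

```bash
python3 - <<'E'
from h import *
c,im,d=snap('wrist','wA'); np.savez('wA0.npz',d=d,K=c[0],k1=c[1],R=c[2],t=c[3]); cv2.imwrite('pics/wA0.png',im)
print(env.get_obs()['tool_pos'],env.get_obs()['tool_rot'],c[3])
E
```

```text
[0.45683938 0.19897431 0.39619884] [-1.79962369e+02 -1.89180712e-02  1.79652246e+02] [0.39085904 0.1978173  0.54483687]
```

View pics/wA.png

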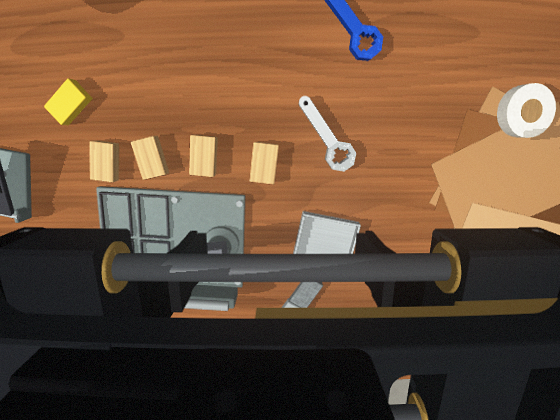

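Request:
{"method": "jog_arm", "body": {"motion": [[[-1.0,-0.6,0,0,0,0,0],[-1.0,-0.6,0,0,0,0,0],[-1.0,-0.6,0,0,0,0,0]]]}}

```text
time_s: 1.8
tool_pos: [0.5575, 0.1396, 0.3957]
tool_rot: [-179.9, 0.0, 179.8]
force: [-0.6, 0.9, 0.6]
grip_width: 0.0869
grasp_force: 0.0
```

Request:
{"method": "jog_arm", "body": {"motion": [[[-1.0,-0.6,0,0,0,0,0],[-1.0,-0.6,0,0,0,0,0],[-1.0,-0.6,0,0,0,0,0],[-1.0,-0.6,0,0,0,0,0]]]}}

```text
time_s: 2.2
tool_pos: [0.6564, 0.0813, 0.3944]
tool_rot: [-179.9, -0.1, 179.9]
force: [0.0, 0.4, -0.1]
grip_width: 0.087
grasp_force: 0.0
```

```bash
python3 - <<'E'
from h import *
c,im,d=snap('wrist','wB'); np.savez('wB0.npz',d=d,K=c[0],k1=c[1],R=c[2],t=c[3]); cv2.imwrite('pics/wB0.png',im)
print(env.get_obs()['tool_pos'],env.get_obs()['tool_rot'],c[3])
E
```

```text
[0.65530082 0.08290568 0.3952262 ] [ 1.79993779e+02 -1.39338090e-01 -1.79960997e+02] [0.58887315 0.08276221 0.54327629]
```

View pics/wB.png

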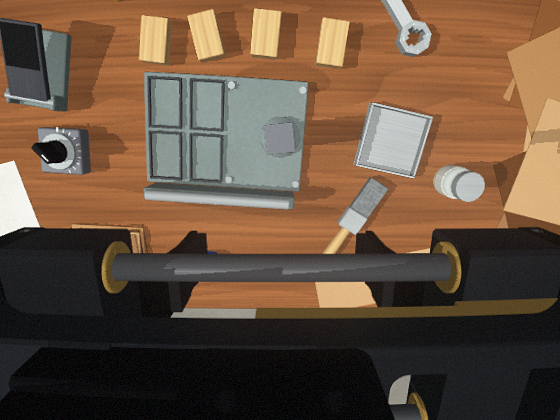

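```bash
python3 - <<'E'
from m import *
for n in('wA','wB'):
    c,im,d=load(n); hsv=cv2.cvtColor(im,cv2.COLOR_BGR2HSV); h,s,v=cv2.split(hsv)
    print(n)
    for q in ((206,35),(267,33)) if n=='wB' else ((203,155),(150,158)): print('caul hsv',hsv[q[1],q[0]])
    m=((h>12)&(h<26)&(s>50)&(s<150)&(v>165)).astype(np.uint8)*255; m[225:]=0; m[:,400:]=0
    m=cv2.morphologyEx(m,cv2.MORPH_OPEN,np.ones((3,3)))
    for r in rects(c,m,.022,300): print('caul',*r)
    m=((s<45)&(v>135)).astype(np.uint8)*255; m[225:]=0; 
    if n=='wB': cv2.imwrite('pics/mB.png',m)
    for r in rects(c,m,.018,300): print('grey',*r)
    if n=='wA':
        k=max(cv2.findContours(m[:,280:370].copy(),cv2.RETR_EXTERNAL,cv2.CHAIN_APPROX_NONE)[0],key=lambda k:cv2.boundingRect(k)[1]*-1+cv2.contourArea(k)*.0)
        sub=m.copy(); sub[:, :280]=0; sub[:,370:]=0; sub[190:]=0
        cs,hi=cv2.findContours(sub,cv2.RETR_CCOMP,cv2.CHAIN_APPROX_NONE)
        for k,hh in zip(cs,hi[0]):
            if cv2.contourArea(k)<10: continue
            P=onplane(c,k[:,0],.018); M=cv2.moments((P[:,:2]*1e4).astype(np.float32)[:,None])
            print('lev',hh[3],cv2.contourArea(k),M['m10']/M['m00']/1e4,M['m01']/M['m00']/1e4, cv2.minEnclosingCircle((P[:,:2]*1e3).astype(np.float32)),P[:,:2].min(0),P[:,:2].max(0))
E
```

```text
wA
caul hsv [ 20 104 237]
caul hsv [ 21  97 242]
caul [450. 165.] [45. 70.] 83.0 [263. 163.]
caul [ 443. -127.] [43. 71.] 81.5 [101. 161.]
caul [437. -40.] [70. 44.] 11.9 [147. 158.]
caul [436.  57.] [44. 70.] 83.5 [201. 155.]
grey [536. -40.] [41. 53.] 87.2 [154. 211.]
grey [ 533. -111.] [41. 56.] 89.7 [118. 210.]
grey [528. -12.] [275.  70.] 89.2 [160. 203.]
grey [399. 273.] [147.  50.] 34.7 [326. 135.]
grey [360. 630.] [ 92. 111.] 8.3 [526. 110.]
lev -1 1277.0 0.41101461944098183 0.2809021522821237 ((397.8674621582031, 275.50439453125), 73.45755004882812) [0.33800801 0.22742791] [0.46375335 0.32632353]
lev 0 214.0 0.4378167095415517 0.29994635489569293 ((438.8150329589844, 300.5826110839844), 17.89521598815918) [0.42159916 0.28408392] [0.45303565 0.31724912]
lev 0 21.5 0.34874901571298145 0.2382149118434395 ((348.5504150390625, 238.42001342773438), 4.905782222747803) [0.34447753 0.23418027] [0.35263207 0.24265978]
wB
caul hsv [ 18 111 227]
caul hsv [ 20 104 236]
caul [450. 164.] [45. 70.] 82.3 [332.  41.]
caul [ 442. -126.] [44. 70.] 82.4 [152.  38.]
caul [438. -40.] [69. 44.] 12.2 [205.  34.]
caul [436.  57.] [43. 70.] 83.7 [265.  32.]
grey [712. -36.] [266.  19.] 85.4 [216. 199.]
grey [709. 242.] [37. 63.] 57.6 [369. 197.]
grey [682. 407.] [98. 58.] 72.6 [458. 183.]
grey [ 699. -430.] [122.  83.] 0.4 [ 14. 197.]
grey [636. -48.] [41. 74.] 87.1 [208. 157.]
grey [ 632. -118.] [41. 74.] 86.9 [167. 155.]
grey [ 620. -318.] [76. 81.] 86.1 [ 61. 150.]
grey [607. 276.] [115. 110.] 78.1 [392. 140.]
grey [594. -17.] [274. 185.] 86.1 [219. 135.]
grey [417. 287.] [102.  50.] 32.8 [406.  25.]
```

```bash
python3 - <<'E'
from m import *
c,im,d=load('wB')
a=cv2.resize(im[64:214,132:318],None,fx=4,fy=4,interpolation=cv2.INTER_CUBIC)
cv2.imwrite('pics/bed.png',a[:600,:744])
E
```

```text
(no output)
```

View pics/bed.png

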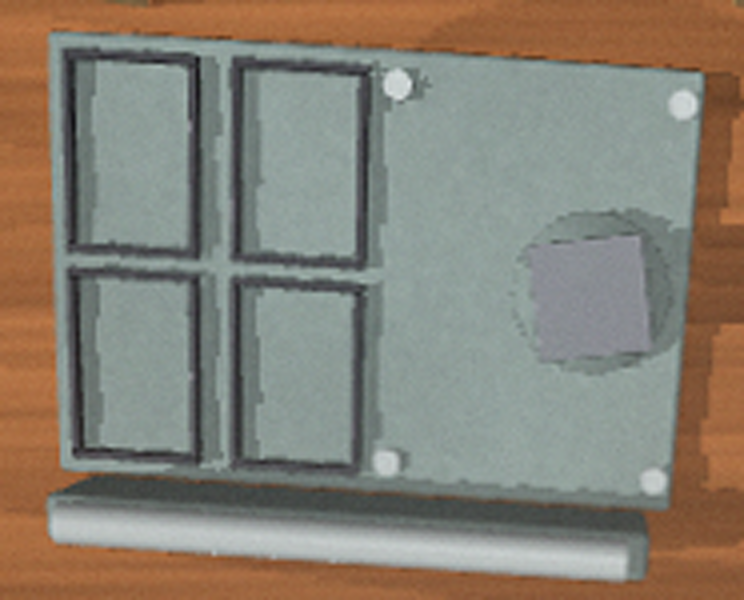

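```bash
python3 - <<'E'
from m import *
c,im,d=load('wB'); hsv=cv2.cvtColor(im,cv2.COLOR_BGR2HSV); h,s,v=cv2.split(hsv)
print('rim hsv',hsv[100,149],hsv[100,150],'bed',hsv[100,250],'cap',hsv[138,279],'collar',hsv[118,279],'tray',hsv[140,394],hsv[106,400], 'ped',hsv[60,20],hsv[60,60])
m=((v<95)&(s<80)).astype(np.uint8)*255
m[:66]=0;m[184:]=0;m[:,:145]=0;m[:,228:]=0
for r in rects(c,m,.018,200): print('rim',*r)
hh=h.astype(int); m=((abs(im[:,:,0].astype(int)-im[:,:,1])<12)&(h>115)&(h<175)&(s<60)).astype(np.uint8)*255
m2=np.zeros_like(m); m2[105:165,255:305]=m[105:165,255:305]; m2=cv2.morphologyEx(m2,cv2.MORPH_OPEN,np.ones((3,3)))
for r in rects(c,m2,.1,150): print('cap',*r)
C=cloud(c,d)
print('cap depth z',np.median(C[132:146,272:288,2]),'bed',np.median(C[80:110,240:270,2]),'bed pocket',np.median(C[90:115,160:172,2]),'table',np.median(C[50:65,100:130,2]))
m=((s<50)&(v>120)).astype(np.uint8)*255; m2=np.zeros_like(m); m2[95:185,350:437]=m[95:185,350:437]
for r in rects(c,m2,.020,500): print('tray rim',*r)
E
```

```text
rim hsv [135  22  69] [90  8 31] bed [ 85  21 155] cap [106  20 142] collar [ 80  23 132] tray [ 75   3 195] [ 12 149 132] ped [130  25  31] [ 77  31 117]
rim [637. -50.] [58. 85.] 85.9 [206. 157.]
rim [ 632. -122.] [59. 84.] 86.2 [166. 155.]
rim [547. -44.] [58. 84.] 86.0 [207. 104.]
rim [ 542. -115.] [59. 83.] 86.2 [165. 102.]
cap depth z 0.10050260596078253 bed 0.012575976019035706 bed pocket 0.01251956533210985 table 0.0005409920994377537
tray rim [607. 275.] [115. 110.] 78.1 [392. 140.]
```

```bash
python3 - <<'E'
from m import *
c,im,d=load('wB'); C=cloud(c,d); Z=C[:,:,2]
m=((Z>.09)&(Z<.115)&(d>0)).astype(np.uint8)*255; m2=np.zeros_like(m); m2[105:165,250:310]=m[105:165,250:310]
for r in rects(c,m2,.1,150): print('cap depth',*r)
hsv=cv2.cvtColor(cv2.GaussianBlur(im,(3,3),0),cv2.COLOR_BGR2HSV); m=((hsv[:,:,0]>95)&(hsv[:,:,0]<150)&(hsv[:,:,2]>120)).astype(np.uint8)*255
m2=np.zeros_like(m); m2[105:165,250:310]=m[105:165,250:310]; m2=cv2.morphologyEx(m2,cv2.MORPH_OPEN,np.ones((3,3)))
for r in rects(c,m2,.1,100): print('cap col',*r)
# collar/foot by depth
m=((Z>.05)&(Z<.07)).astype(np.uint8); m2=np.zeros_like(m); m2[105:170,250:315]=m[105:170,250:315]
P=C[m2>0]; print('collar pts',len(P),P[:,:2].mean(0) if len(P) else '')
E
```

```text
cap depth [601.  79.] [42. 42.] 6.0 [279. 138.]
cap col [601.  80.] [41. 41.] 6.2 [279. 138.]
collar pts 0
```

Request:
{"method": "jog_arm", "body": {"motion": [[[0.54,-0.03,1.0,0,0,-0.033,0],[0.54,-0.03,1.0,0,0,-0.033,0],[0.54,-0.03,1.0,0,0,-0.033,0]]]}}

```text
time_s: 2.55
tool_pos: [0.5941, 0.0813, 0.29]
tool_rot: [179.9, -0.7, -173.8]
force: [-0.9, 0.3, -0.8]
grip_width: 0.087
grasp_force: 0.0
```

Request:
{"method": "jog_arm", "body": {"motion": [[[0,0,1.0,0,0,0,0],[0,0,1.0,0,0,0,0],[0,0,1.0,0,0,0,0],[0,0,1.0,0,0,0,0]]]}}

```text
time_s: 2.95
tool_pos: [0.6005, 0.081, 0.1977]
tool_rot: [179.9, -0.0, -173.9]
force: [0.1, -0.4, 0.6]
grip_width: 0.0871
grasp_force: 0.0
```

```bash
cat >> h.py <<'E'
def st():
    s=env.get_obs(); print('t',round(s['time_s'],2),'pos',(s['tool_pos']*1000).round(1),'rot',s['tool_rot'].round(2),'F',s['force'].round(1),'w',round(s['grip_width']*1000,1),'g',round(s['grasp_force'],1)); return s
def go(P,yaw):
    """P mm world, yaw deg: shift/turn in tool units"""
    s=st(); Rm=rot(s['tool_rot']); d=(np.array(P)-s['tool_pos']*1000)@Rm/100
    rv=R.from_matrix(Rm.T@rot([180,0,yaw])).as_rotvec()/np.pi
    print('-> P',P,'yaw',yaw,'shift',d.round(3),'turn',rv.round(3))
E
python3 -c "
from h import *
go([601,79.5,84],186)"
```

```text
t 2.95 pos [600.5  81.  197.7] rot [ 1.7993e+02 -2.0000e-02 -1.7387e+02] F [ 0.1 -0.4  0.6] w 87.1 g 0.0
-> P [601, 79.5, 84] yaw 186 shift [-0.003 -0.016  1.137] turn [ 0.    -0.     0.001]
```

Request:
{"method": "jog_arm", "body": {"motion": [[[0,-0.01,0.7,0,0,0,0],[0,-0.01,0.7,0,0,0,0],[0,-0.01,1.0,0,0,0,0]]]}}

```text
time_s: 3.25
tool_pos: [0.6049, 0.0795, 0.1008]
tool_rot: [179.9, 0.5, -174.0]
force: [-0.5, -0.4, 0.2]
grip_width: 0.0871
grasp_force: 0.0
```

Request:
{"method": "jog_arm", "body": {"motion": [[[0,0,0.15,0,0,0,0],[0,0,0.15,0,0,0,0],[0,0,0.15,0,0,0,1],[0,0,0.15,0,0,0,1],[0,0,0.15,0,0,0,1]]], "grip_force": 25}}

```text
time_s: 3.75
tool_pos: [0.6027, 0.0782, 0.0834]
tool_rot: [180.0, 0.2, -174.0]
force: [0.1, 0.3, -1.0]
grip_width: 0.0707
grasp_force: 0.0
```

Request:
{"method": "jog_arm", "body": {"motion": [[[0,0,0,0,0,0,1],[0,0,0,0,0,0,1],[0,0,0,0,0,0,1]]]}}

```text
time_s: 4.05
tool_pos: [0.6016, 0.078, 0.0818]
tool_rot: [180.0, 0.0, -174.0]
force: [0.2, -0.2, -0.0]
grip_width: 0.047
grasp_force: 0.0
```

Request:
{"method": "jog_arm", "body": {"motion": [[[0,0,0,0,0,0,1],[0,0,0,0,0,0,1],[0,0,-0.1,0,0,0,1],[0,0,-0.5,0,0,0,1],[0,0,-0.8,0,0,0,1]]]}}

```text
time_s: 4.55
tool_pos: [0.6016, 0.0778, 0.1634]
tool_rot: [-180.0, 0.0, -174.0]
force: [1.3, 0.4, -0.3]
grip_width: 0.0418
grasp_force: 25.0
```

Request:
{"method": "jog_arm", "body": {"motion": [[[-0.13,0.98,0,0,0,0,1],[-0.13,0.98,0,0,0,0,1],[-0.13,0.98,0,0,0,0,1]]]}}

```text
time_s: 4.85
tool_pos: [0.6028, 0.1876, 0.1622]
tool_rot: [179.6, 0.0, -173.3]
force: [0.2, 1.2, -1.2]
grip_width: 0.042
grasp_force: 25.0
```

Request:
{"method": "jog_arm", "body": {"motion": [[[-0.13,0.98,0,0,0,0,1],[-0.13,0.98,0,0,0,0,1],[-0.13,0.98,0,0,0,0,1],[-0.13,0.98,0,0,0,0,1]]]}}

```text
time_s: 5.25
tool_pos: [0.6062, 0.2777, 0.1614]
tool_rot: [-180.0, -0.0, -173.8]
force: [0.2, -1.7, -0.1]
grip_width: 0.042
grasp_force: 25.0
```

```bash
python3 -c "
from h import *
go([607,275,28],186)"
```

```text
t 5.25 pos [606.2 277.7 161.4] rot [-1.7999e+02 -3.0000e-02 -1.7380e+02] F [ 0.2 -1.7 -0.1] w 42.0 g 25.0
-> P [607, 275, 28] yaw 186 shift [-0.006 -0.027  1.334] turn [-0.    -0.     0.001]
```

Request:
{"method": "jog_arm", "body": {"motion": [[[0,-0.03,0.5,0,0,0,1],[0,-0.03,1.0,0,0,0,1],[0,-0.03,1.0,0,0,0,1]]]}}

```text
time_s: 5.55
tool_pos: [0.6023, 0.2681, 0.0545]
tool_rot: [-179.6, -0.7, -174.2]
force: [-1.5, 0.1, -2.1]
grip_width: 0.0414
grasp_force: 25.0
```

Request:
{"method": "jog_arm", "body": {"motion": [[[0,0,0.2,0,0,0,1],[0,0,0.33,0,0,0,1],[0,0,0.33,0,0,0,1],[0,0,0.33,0,0,0,0.25],[0,0,0.33,0,0,0,0.25]]]}}

```text
time_s: 6.05
tool_pos: [0.6085, 0.2729, 0.0305]
tool_rot: [179.9, 0.1, -174.0]
force: [0.5, -0.1, -0.3]
grip_width: 0.0509
grasp_force: 0.0
```

Request:
{"method": "jog_arm", "body": {"motion": [[[0,0,0,0,0,0,0.25],[0,0,0,0,0,0,0.25],[0,0,-0.2,0,0,0,0.25],[0,0,-0.6,0,0,0,0.25],[0,0,-1.0,0,0,0,0]]]}}

```text
time_s: 6.55
tool_pos: [0.6067, 0.2723, 0.1292]
tool_rot: [-180.0, -0.1, -174.0]
force: [1.7, -0.4, 0.5]
grip_width: 0.068
grasp_force: 0.0
```

Request:
{"method": "jog_arm", "body": {"motion": [[[0,0.0,-0.8,0,0,0.033,0],[0,0.0,-0.8,0,0,0.033,0],[0,0.0,-0.8,0,0,0.033,0]]]}}

```text
time_s: 6.85
tool_pos: [0.6102, 0.2736, 0.2155]
tool_rot: [179.7, 0.6, -180.0]
force: [-0.6, 1.0, 0.8]
grip_width: 0.0848
grasp_force: 0.0
```

```bash
python3 -c "
from h import *
go([670,180,250],180)"
```

```text
t 6.85 pos [610.2 273.6 215.5] rot [ 179.7     0.55 -179.98] F [-0.6  1.   0.8] w 84.8 g 0.0
-> P [670, 180, 250] yaw 180 shift [-0.601 -0.934 -0.345] turn [0.002 0.003 0.   ]
```

Request:
{"method": "jog_arm", "body": {"motion": [[[-0.5,-1.0,-0.35,0,0,0,0],[-0.5,-1.0,-0.35,0,0,0,0],[-0.5,-1.0,-0.35,0,0,0,0]]]}}

```text
time_s: 7.15
tool_pos: [0.6599, 0.1652, 0.2451]
tool_rot: [-179.8, 0.2, 179.6]
force: [0.7, -0.3, 0.7]
grip_width: 0.0869
grasp_force: 0.0
```

Request:
{"method": "jog_arm", "body": {"motion": [[[0,-0.6,0,0,0,0,0],[0,-0.6,0,0,0,0,0],[0,-0.6,0,0,0,0,0],[0,-0.6,0,0,0,0,0]]]}}

```text
time_s: 7.55
tool_pos: [0.6569, 0.1143, 0.243]
tool_rot: [179.9, -0.1, -179.9]
force: [-0.7, 0.3, 0.2]
grip_width: 0.0873
grasp_force: 0.0
```

```bash
python3 - <<'E'
from h import *
st()
c,im,d=snap('wrist','wC0'); np.savez('wC0.npz',d=d,K=c[0],k1=c[1],R=c[2],t=c[3])
p=proj(c,[.601,.08,.085])[0].astype(int); print(p,proj(c,[.607,.275,.044]))
a=im[max(0,p[1]-75):p[1]+75,p[0]-80:p[0]+180]; cv2.imwrite('pics/shaft.png',cv2.resize(a,None,fx=3,fy=3,interpolation=cv2.INTER_CUBIC))
E
```

```text
t 7.55 pos [656.9 114.3 243. ] rot [ 1.7992e+02 -5.0000e-02 -1.7991e+02] F [-0.7  0.3  0.2] w 87.3 g 0.0
[245 141] [[417.78522452 145.9718751 ]]
```

View pics/shaft.png

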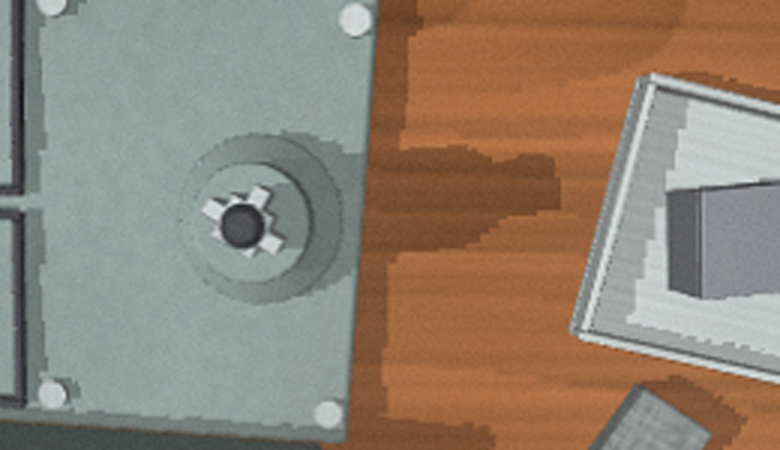

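```bash
python3 - <<'E'
from m import *
c,im,d=load('wC'); hsv=cv2.cvtColor(im,cv2.COLOR_BGR2HSV); h,s,v=cv2.split(hsv)
w=np.zeros(v.shape,np.uint8); w[120:165,225:270]=1
m=((v<80)*w).astype(np.uint8); m=cv2.morphologyEx(m,cv2.MORPH_OPEN,np.ones((3,3)))
for k in cv2.findContours(m,0,1)[0]:
    if cv2.contourArea(k)>30:
        ctr,r=cv2.minEnclosingCircle(k); M=cv2.moments(k); cc=(M['m10']/M['m00'],M['m01']/M['m00']); print('dark',cc,r,[ (onplane(c,[cc],z)[0]*1000).round(1) for z in(.084,.089)])
print(v[128:160,230:268])
E
```

```text
dark (248.5857142857143, 138.31428571428572) 6.800835609436035 [array([598.3,  82.9,  84. ]), array([598.1,  83.4,  89. ])]
[[161 156 152 ...  85 109 116]
 [151 146 166 ...  64  87 108]
 [154 147 166 ...  90  75  98]
 ...
 [162 150 153 ... 120 123 123]
 [163 161 153 ... 118 119 124]
 [167 163 147 ... 124 116 125]]
```

```bash
python3 - <<'E'
from m import *
c,im,d=load('wC'); v=im.max(2)
np.set_printoptions(linewidth=250,threshold=99999)
print((v[126:156,228:264]//10))
E
```

```text
[[16 15 15 15 15 15 15 16 16 16 16 16 16 16 16 16 16 16 16 16 15 16 16 15 16 16 16 15 16 16 16 16 16 14  9  6]
 [16 15 15 16 15 15 15 16 16 16 16 16 16 16 16 16 16 16 16 16 15 16 14 12 15 16 16 16 15 12 12 13 12 13 12  8]
 [15 15 16 15 15 16 16 16 16 16 16 15 16 16 16 16 16 16 16 16 16 17 19 16  8  8 11 13 13 12 12 13 12 12 13 10]
 [16 15 15 14 16 16 16 16 16 16 16 16 16 16 16 16 17 16 16 16 16 18 21 21 19 13  8 10 12 13 13 13 13 12 13 12]
 [15 16 15 14 16 16 16 16 16 16 16 16 16 15 10 10 11 11 12 12 17 21 21 21 21 21 16  9 10 12 12 13 12 13 13 13]
 [15 14 14 16 16 16 15 15 15 14 15 16 16 16 18 16  9  7  8 12 17 20 20 20 20 19 13  7 11 12 13 12 13 13 13 12]
 [15 15 14 16 16 16 17 16  9  7  9 10 12 15 20 22 20 15  8 15 21 20 20 20 20 17  9  9 11 12 13 12 12 12 13 13]
 [16 16 16 16 16 17 20 21 19 14  9  8  9 17 21 22 19 15 16 18 21 21 21 21 19 13  7 11 13 13 13 12 13 13 13 13]
 [15 16 16 16 16 18 21 21 21 21 19 13 15 19 12  7  5  5  5  7  7 12 18 20 16  9 10 12 13 13 13 13 13 12 13 13]
 [15 15 16 16 18 22 20 21 21 21 21 21 16  8  5  5  5  5  5  4  5  6 12 16 11  7 11 13 13 12 12 13 12 
[... 1530 characters left out ...]
15 18 20 20 15 11 15 16 16 16 16]
 [15 15 15 16 16 16 16 16 16 16 16 16 16 16 16 16 15 16 19 20 19 14 11 15 16 16 15 18 18 15 15 16 16 16 16 16]
 [15 16 15 16 16 16 16 16 16 16 16 16 16 16 16 16 16 16 16 18 18 14 14 16 16 16 16 15 16 16 16 16 16 15 16 15]
 [15 15 16 15 15 15 16 16 16 16 15 16 16 16 16 16 16 16 16 16 16 16 16 16 16 16 16 16 16 16 16 16 16 16 16 14]
 [15 15 15 15 16 16 15 16 16 16 16 16 16 16 16 16 16 16 16 16 16 16 16 16 16 16 16 16 16 16 16 16 16 16 15 13]
 [15 15 15 15 15 15 14 15 16 16 16 16 16 16 16 16 16 16 16 16 15 16 16 16 16 16 16 16 16 16 16 16 16 16 13 10]
 [16 16 14 15 15 15 14 14 15 16 16 16 16 16 16 16 16 16 16 16 16 16 15 16 16 16 16 16 16 16 16 16 14 13 11 11]]
```

```bash
python3 - <<'E'
from m import *
c,im,d=load('wC'); v=im.max(2)
off=np.array([228,126])
P=onplane(c,np.array([[5.,9.3],[24,3],[29,22]])+off,.084)[:,:2]*1000
print(P.round(1)); ctr=(P[0]+P[2])/2; print('ctr',ctr); e=P[2]-P[0]; print('A-C ang-? x=',np.degrees(np.arctan2(e[1],e[0]))+90,'len',np.hypot(*e)); b=P[1]-ctr; print('B',np.degrees(np.arctan2(b[1],b[0])),np.hypot(*b))
print('disc',onplane(c,[[245.3,140.8]],.087)*1000)
# bright mask components
m=((v>178)).astype(np.uint8); w=np.zeros_like(m); w[127:151,230:260]=1; m*=w
n,L,s,ce=cv2.connectedComponentsWithStats(m,connectivity=4)
for i in range(1,n):
    if s[i,4]>10: print(ce[i],s[i,4],(onplane(c,[ce[i]],.084)[0]*1000).round(1))
# tray cap
Z=cloud(c,d)
mm=((Z[:,:,2]>.035)&(Z[:,:,2]<.055)&(d>0)).astype(np.uint8)*255; q=np.zeros_like(mm); q[90:200,350:480]=mm[90:200,350:480]
for r in rects(c,q,.044,300): print('cap in tray',*r)
# lever (wA) refine
for n,pts in(('wA',None),):
    c,im,d=load(n); hsv=cv2.cvtColor(im,cv2.COLOR_BGR2HSV)
    m=((hsv[:,:,1]<60)&(hsv[:,:,2]>120)).astype(np.uint8); m[:,:295]=0;m[:,362:]=0;m[178:]=0
    ys,xs=np.nonzero(m); Q=onplane(c,np.c_[xs,ys],.018)[:,:2]*1000
    hub=np.array([438,300.]); 
    far=Q[np.hypot(*(Q-hub).T)>35]; mu=far.mean(0); u,sv,vt=np.linalg.svd(far-mu); a=vt[0]*(1 if vt[0]@(mu-hub)>0 else -1)
    print('arm ang',np.degrees(np.arctan2(a[1],a[0])),'line offset of hub',np.cross(a,hub-mu),'arm reach',((far-hub)@a).max())
    near=Q[(Q-hub)@a<28]; print('hub rect',cv2.minAreaRect(near.astype(np.float32)),'extent along -a',((near-hub)@a).min(),'perp',(np.cross(a,near-hub)).min(),np.cross(a,near-hub).max())
E
```

```text
[[595.2  67.2]
 [589.1  86.5]
 [608.   91.3]]
ctr [601.5940779   79.21543297]
A-C ang-? x= 152.1580715453048 len 27.22041378346635
B 149.72353029497856 14.506378142512773
disc [[600.61419866  79.84257215  87.        ]]
[250.27586207 131.24137931] 29 [591.3  84.7  84. ]
[235.61764706 135.55882353] 34 [595.5  69.8  84. ]
[254.82142857 146.96428571] 28 [606.9  89.   84. ]
cap in tray [607. 271.] [42. 46.] 6.4 [415. 145.]
arm ang -149.2201898033531 line offset of hub -5.335732884839942 arm reach 206.55824911254606
hub rect ((438.41796875, 299.89263916015625), (52.644569396972656, 51.2895622253418), 80.15007781982422) extent along -a -27.339571998374193 perp -26.14217668362577 25.85632467910881<stdin>:23: DeprecationWarning: Arrays of 2-dimensional vectors are deprecated. Use arrays of 3-dimensional vectors instead. (deprecated in NumPy 2.0)
<stdin>:24: DeprecationWarning: Arrays of 2-dimensional vectors are deprecated. Use arrays of 3-dimensional vectors instead. (deprecated in NumPy 2.0)
```

Request:
{"method": "jog_arm", "body": {"motion": [[[0.72,-0.8,0,0,0,0.046,0.25],[0.72,-0.8,0,0,0,0.046,0.25],[0.72,-0.8,0,0,0,0.046,0.25]]]}}

```text
time_s: 7.9
tool_pos: [0.5823, 0.0287, 0.2433]
tool_rot: [-179.9, -0.1, 171.5]
force: [-0.4, -1.1, -0.7]
grip_width: 0.0711
grasp_force: 0.0
```

Request:
{"method": "jog_arm", "body": {"motion": [[[0.8,-0.65,0.2,0,0,0,0.25],[0.8,-0.65,0.2,0,0,0,0.25],[0.8,-0.65,0.2,0,0,0,0.25]]]}}

```text
time_s: 8.2
tool_pos: [0.4915, -0.0218, 0.2213]
tool_rot: [180.0, -0.4, 171.7]
force: [1.6, 0.8, 0.0]
grip_width: 0.0656
grasp_force: 0.0
```

Request:
{"method": "jog_arm", "body": {"motion": [[[0.8,-0.65,0.2,0,0,0,0.25],[0.8,-0.65,0.2,0,0,0,0.25],[0.8,-0.65,0.2,0,0,0,0.25],[0.8,-0.65,0.2,0,0,0,0.25]]]}}

```text
time_s: 8.6
tool_pos: [0.4085, -0.0721, 0.204]
tool_rot: [179.9, 0.1, 171.8]
force: [0.5, -0.4, -0.3]
grip_width: 0.0651
grasp_force: 0.0
```

```bash
cat > cauls.py <<'E'
from m import *
def cauls(name='wrist',z=.022):
    c,im,d=snap(name); h,s,v=cv2.split(cv2.cvtColor(im,cv2.COLOR_BGR2HSV))
    m=((h>12)&(h<26)&(s>50)&(s<150)&(v>165)).astype(np.uint8)*255; m[228:]=0
    m=cv2.morphologyEx(m,cv2.MORPH_OPEN,np.ones((3,3)))
    for r in rects(c,m,z,300):
        w,hh=r[1]; a=r[2] if w>hh else r[2]-90
        a=(a+90)%180-90
        if w*hh<6000 : print('caul',r[0],r[1],'ang',round(a,1),'px',r[3])
if __name__=='__main__':
    import sys
    cauls()
    if len(sys.argv)>1: go([float(q) for q in sys.argv[1:4]],float(sys.argv[4]))
    else: st()
E
python3 cauls.py 442 -127 22 171.8
```

```text
caul [ 426. -124.] [44. 37.] ang 81.8 px [237. 212.]
caul [434. -41.] [64. 44.] ang 11.8 px [310. 205.]
caul [449. 159.] [57. 70.] ang -7.5 px [480. 195.]
caul [435.  53.] [50. 70.] ang -6.4 px [391. 196.]
t 8.65 pos [409.6 -71.7 204.4] rot [1.7992e+02 1.3000e-01 1.7185e+02] F [0.6 0.2 0.3] w 65.4 g 0.0
-> P [442.0, -127.0, 22.0] yaw 171.8 shift [-0.395 -0.504  1.824] turn [0.    0.001 0.   ]
```

Request:
{"method": "jog_arm", "body": {"motion": [[[-0.4,-0.5,0.3,0,0,0,0.25],[-0.4,-0.5,0.8,0,0,0,0.25],[-0.4,-0.5,1.0,0,0,0,0.25],[-0.4,-0.5,1.0,0,0,0,0.25]]]}}

```text
time_s: 9.05
tool_pos: [0.4395, -0.1275, 0.1002]
tool_rot: [-179.8, -0.4, 171.8]
force: [-0.6, 1.3, -0.0]
grip_width: 0.0652
grasp_force: 0.0
```

```bash
python3 cauls.py 442 -127 22 171.8
```

```text
caul [ 428. -125.] [44. 40.] ang 81.9 px [281. 202.]
caul [435. -42.] [68. 47.] ang 11.9 px [385. 192.]
caul [435.  50.] [57. 69.] ang -5.9 px [503. 182.]
t 9.1 pos [ 440.9 -127.4  102.5] rot [-179.87   -0.22  171.84] F [-0.9  0.3  0.8] w 65.1 g 0.0
-> P [442.0, -127.0, 22.0] yaw 171.8 shift [-0.013  0.008  0.805] turn [-0.001 -0.001  0.   ]
```

Request:
{"method": "jog_arm", "body": {"motion": [[[0,0.01,0.5,0,0,0,0.25],[0,0.01,0.8,0,0,0,0.25],[0,0.01,0.8,0,0,0,0.25],[0,0.01,0.8,0,0,0,1],[0,0.01,0.8,0,0,0,1]]]}}

```text
time_s: 9.6
tool_pos: [0.4436, -0.1272, 0.0261]
tool_rot: [180.0, 0.3, 171.8]
force: [-0.2, 0.1, 0.5]
grip_width: 0.0561
grasp_force: 0.0
```

Request:
{"method": "jog_arm", "body": {"motion": [[[0,0,0,0,0,0,1],[0,0,0,0,0,0,1],[0,0,0,0,0,0,1],[0,0,-0.4,0,0,0,1],[0,0,-0.8,0,0,0,1]]]}}

```text
time_s: 10.1
tool_pos: [0.4398, -0.1275, 0.1041]
tool_rot: [-179.9, -0.1, 171.7]
force: [1.6, 0.5, -0.1]
grip_width: 0.0437
grasp_force: 25.0
```

```bash
python3 -c "
from h import *
go([632,-122,35],176)"
```

```text
t 10.1 pos [ 439.8 -127.5  104.1] rot [-1.7994e+02 -1.4000e-01  1.7171e+02] F [ 1.6  0.5 -0.1] w 43.7 g 25.0
-> P [632, -122, 35] yaw 176 shift [-1.896  0.332  0.686] turn [-0.    -0.001 -0.024]
```

Request:
{"method": "jog_arm", "body": {"motion": [[[-0.95,0.17,0,0,0,-0.024,1],[-0.95,0.17,0,0,0,-0.024,1],[-0.95,0.17,0,0,0,-0.024,1]]]}}

```text
time_s: 10.4
tool_pos: [0.5429, -0.1223, 0.1039]
tool_rot: [-179.9, 0.2, 176.3]
force: [-0.6, 1.7, -1.4]
grip_width: 0.0433
grasp_force: 25.0
```

Request:
{"method": "jog_arm", "body": {"motion": [[[-0.94,0.09,0.2,0,0,0,1],[-0.94,0.09,0.2,0,0,0,1],[-0.94,0.09,0.3,0,0,0,1],[-0.94,0.09,0.3,0,0,0,1]]]}}

```text
time_s: 10.8
tool_pos: [0.6301, -0.1215, 0.071]
tool_rot: [-179.9, -0.3, 176.1]
force: [-0.2, -0.1, -0.2]
grip_width: 0.0439
grasp_force: 25.0
```

```bash
python3 -c "
from h import *
go([632,-122,38],176)"
```

```text
t 10.8 pos [ 630.1 -121.5   71. ] rot [-179.93   -0.31  176.09] F [-0.2 -0.1 -0.2] w 43.9 g 25.0
-> P [632, -122, 38] yaw 176 shift [-0.022 -0.003  0.33 ] turn [-0.    -0.002  0.   ]
```

Request:
{"method": "jog_arm", "body": {"motion": [[[-0.01,0,0.2,0,0,0,1],[-0.01,0,0.33,0,0,0,1],[-0.01,0,0.33,0,0,0,1],[-0.01,0,0.33,0,0,0,0.3],[-0.01,0,0.33,0,0,0,0.3]]]}}

```text
time_s: 11.3
tool_pos: [0.6332, -0.1219, 0.0419]
tool_rot: [180.0, 0.1, 176.0]
force: [1.1, 0.5, -0.7]
grip_width: 0.0527
grasp_force: 0.0
```

Request:
{"method": "jog_arm", "body": {"motion": [[[0,0,0,0,0,0,0.3],[0,0,0,0,0,0,0.3],[0,0,-0.4,0,0,0,0.3],[0,0,-0.9,0,0,0,0.25],[0,0,-0.9,0,0,0,0.25]]]}}

```text
time_s: 11.8
tool_pos: [0.6373, -0.1234, 0.1384]
tool_rot: [-180.0, 0.7, 176.1]
force: [0.6, -0.2, 0.4]
grip_width: 0.0646
grasp_force: 0.0
```

```bash
python3 -c "
from h import *
go([437,-40,22],192)"
```

```text
t 11.8 pos [ 637.3 -123.4  138.4] rot [-179.97    0.74  176.05] F [ 0.6 -0.2  0.4] w 64.6 g 0.0
-> P [437, -40, 22] yaw 192 shift [2.071 0.694 1.137] turn [-0.001  0.004 -0.089]
```

Request:
{"method": "jog_arm", "body": {"motion": [[[1.0,0.35,0,0,0,-0.089,0.25],[1.0,0.35,0,0,0,-0.089,0.25],[1.0,0.35,0,0,0,-0.089,0.25]]]}}

```text
time_s: 12.1
tool_pos: [0.5291, -0.0774, 0.1284]
tool_rot: [179.7, -0.3, -167.7]
force: [-1.7, -0.7, -0.7]
grip_width: 0.065
grasp_force: 0.0
```

Request:
{"method": "jog_arm", "body": {"motion": [[[0.95,0.6,0,0,0,0,0.25],[0.95,0.6,0,0,0,0,0.25],[0.95,0.6,0.3,0,0,0,0.25],[0.95,0.6,0.3,0,0,0,0.25]]]}}

```text
time_s: 12.5
tool_pos: [0.4267, -0.04, 0.0989]
tool_rot: [179.8, -0.2, -167.9]
force: [-0.5, 0.3, -0.3]
grip_width: 0.0651
grasp_force: 0.0
```

```bash
python3 cauls.py 437 -40 22 192
```

```text
caul [410.  55.] [51. 21.] ang 82.0 px [399. 218.]
caul [419. -44.] [32. 44.] ang -77.9 px [276. 207.]
t 12.55 pos [429.2 -41.  100.3] rot [ 1.7994e+02 -4.0000e-02 -1.6792e+02] F [ 0.5 -0.3  0.8] w 65.1 g 0.0
-> P [437.0, -40.0, 22.0] yaw 192.0 shift [-0.079 -0.008  0.783] turn [ 0. -0.  0.]
```

Request:
{"method": "jog_arm", "body": {"motion": [[[-0.08,-0.01,0.4,0,0,0,0.25],[-0.08,-0.01,0.78,0,0,0,0.25],[-0.08,-0.01,0.78,0,0,0,0.25],[-0.08,-0.01,0.78,0,0,0,1],[-0.08,-0.01,0.78,0,0,0,1]]]}}

```text
time_s: 13.05
tool_pos: [0.4403, -0.041, 0.0244]
tool_rot: [-179.9, 0.2, -167.9]
force: [-0.2, 0.3, 0.3]
grip_width: 0.0561
grasp_force: 0.0
```

Request:
{"method": "jog_arm", "body": {"motion": [[[0,0,0,0,0,0,1],[0,0,0,0,0,0,1],[0,0,0,0,0,0,1],[0,0,-0.4,0,0,0,1],[0,0,-0.8,0,0,0,1]]]}}

```text
time_s: 13.55
tool_pos: [0.4368, -0.0407, 0.1031]
tool_rot: [-180.0, -0.2, -167.9]
force: [1.0, 0.0, -0.6]
grip_width: 0.0438
grasp_force: 25.0
```

```bash
python3 -c "
from h import *
go([637,-50,38],176)"
```

```text
t 13.55 pos [436.8 -40.7 103.1] rot [-1.7998e+02 -1.5000e-01 -1.6794e+02] F [ 1.   0.  -0.6] w 43.8 g 25.0
-> P [637, -50, 38] yaw 176 shift [-1.94  -0.509  0.646] turn [-0.    -0.001  0.089]
```

Request:
{"method": "jog_arm", "body": {"motion": [[[-1.0,-0.26,0,0,0,0.089,1],[-1.0,-0.26,0,0,0,0.089,1],[-1.0,-0.26,0,0,0,0.089,1]]]}}

```text
time_s: 13.85
tool_pos: [0.5464, -0.0442, 0.1027]
tool_rot: [-179.8, 0.2, 176.1]
force: [-0.8, 0.6, -1.1]
grip_width: 0.0438
grasp_force: 25.0
```

Request:
{"method": "jog_arm", "body": {"motion": [[[-0.97,0.02,0.2,0,0,0,1],[-0.97,0.02,0.2,0,0,0,1],[-0.97,0.02,0.3,0,0,0,1],[-0.97,0.02,0.3,0,0,0,1]]]}}

```text
time_s: 14.25
tool_pos: [0.6363, -0.0498, 0.0698]
tool_rot: [-179.9, -0.3, 176.1]
force: [-0.4, -0.4, -0.4]
grip_width: 0.0436
grasp_force: 25.0
```

```bash
python3 -c "
from h import *
go([637,-50,38],176)"
```

```text
t 14.25 pos [636.3 -49.8  69.8] rot [-179.89   -0.33  176.1 ] F [-0.4 -0.4 -0.4] w 43.6 g 25.0
-> P [637, -50, 38] yaw 176 shift [-0.009 -0.001  0.318] turn [-0.001 -0.002  0.001]
```

Request:
{"method": "jog_arm", "body": {"motion": [[[0.01,0,0.2,0,0,0,1],[0.01,0,0.34,0,0,0,1],[0.01,0,0.34,0,0,0,1],[0.01,0,0.34,0,0,0,0.3],[0.01,0,0.34,0,0,0,0.3]]]}}

```text
time_s: 14.75
tool_pos: [0.6369, -0.0493, 0.0394]
tool_rot: [180.0, 0.0, 176.1]
force: [0.3, -0.1, 0.5]
grip_width: 0.0533
grasp_force: 0.0
```

Request:
{"method": "jog_arm", "body": {"motion": [[[0,0,0,0,0,0,0.3],[0,0,0,0,0,0,0.3],[0,0,-0.4,0,0,0,0.3],[0,0,-0.9,0,0,0,0.25],[0,0,-0.9,0,0,0,0.25]]]}}

```text
time_s: 15.25
tool_pos: [0.6417, -0.0507, 0.136]
tool_rot: [179.9, 0.7, 176.0]
force: [0.3, -0.4, 0.2]
grip_width: 0.0643
grasp_force: 0.0
```

```bash
python3 -c "
from h import *
go([436,57,22],173.6)"
```

```text
t 15.25 pos [641.7 -50.7 136. ] rot [179.95   0.71 176.04] F [ 0.3 -0.4  0.2] w 64.3 g 0.0
-> P [436, 57, 22] yaw 173.6 shift [2.14  0.931 1.115] turn [0.    0.004 0.014]
```

Request:
{"method": "jog_arm", "body": {"motion": [[[1.0,0.47,0,0,0,0.014,0.25],[1.0,0.47,0,0,0,0.014,0.25],[1.0,0.47,0,0,0,0.014,0.25]]]}}

```text
time_s: 15.55
tool_pos: [0.5355, 0.0073, 0.1268]
tool_rot: [179.9, -0.4, 173.7]
force: [0.3, 0.6, -0.3]
grip_width: 0.0654
grasp_force: 0.0
```

Request:
{"method": "jog_arm", "body": {"motion": [[[1.0,0.5,0,0,0,0,0.25],[1.0,0.5,0,0,0,0,0.25],[1.0,0.5,0.3,0,0,0,0.25],[1.0,0.5,0.3,0,0,0,0.25]]]}}

```text
time_s: 15.95
tool_pos: [0.4433, 0.0663, 0.0966]
tool_rot: [180.0, -0.3, 173.7]
force: [-0.2, -0.7, -0.4]
grip_width: 0.0652
grasp_force: 0.0
```

```bash
python3 cauls.py 436 57 22 173.6
```

```text
caul [438. 163.] [50. 46.] ang 83.4 px [403. 199.]
caul [425.  58.] [44. 48.] ang -6.2 px [266. 196.]
t 16.0 pos [445.8  65.1  98. ] rot [-1.7997e+02 -1.0000e-01  1.7362e+02] F [-0.6 -0.6  0.2] w 65.2 g 0.0
-> P [436.0, 57.0, 22.0] yaw 173.6 shift [ 0.087 -0.091  0.76 ] turn [-0.    -0.001  0.   ]
```

Request:
{"method": "jog_arm", "body": {"motion": [[[0.09,-0.09,0.1,0,0,0,0.25],[0.09,-0.09,0.76,0,0,0,0.25],[0.09,-0.09,0.76,0,0,0,0.25],[0.09,-0.09,0.76,0,0,0,1],[0.09,-0.09,0.76,0,0,0,1]]]}}

```text
time_s: 16.5
tool_pos: [0.4389, 0.0562, 0.0235]
tool_rot: [-179.9, 0.1, 173.4]
force: [0.5, 0.2, 0.6]
grip_width: 0.0562
grasp_force: 0.0
```

Request:
{"method": "jog_arm", "body": {"motion": [[[0,0,0,0,0,0,1],[0,0,0,0,0,0,1],[0,0,0,0,0,0,1],[0,0,-0.4,0,0,0,1],[0,0,-0.8,0,0,0,1]]]}}

```text
time_s: 17.0
tool_pos: [0.4358, 0.0567, 0.103]
tool_rot: [-179.9, -0.1, 173.5]
force: [1.4, 0.7, -0.1]
grip_width: 0.0439
grasp_force: 25.0
```

```bash
python3 -c "
from h import *
go([547,-44,38],176)"
```

```text
t 17.0 pos [435.8  56.7 103. ] rot [-1.7989e+02 -1.3000e-01  1.7353e+02] F [ 1.4  0.7 -0.1] w 43.9 g 25.0
-> P [547, -44, 38] yaw 176 shift [-1.22  -0.874  0.649] turn [-0.001 -0.001 -0.014]
```

Request:
{"method": "jog_arm", "body": {"motion": [[[-0.61,-0.44,0,0,0,-0.014,1],[-0.61,-0.44,0,0,0,-0.014,1],[-0.61,-0.44,0,0,0,-0.014,1]]]}}

```text
time_s: 17.3
tool_pos: [0.4952, 0.004, 0.1042]
tool_rot: [-180.0, 0.3, 175.8]
force: [-0.3, 0.8, -0.7]
grip_width: 0.0442
grasp_force: 25.0
```

Request:
{"method": "jog_arm", "body": {"motion": [[[-0.63,-0.42,0.1,0,0,0,1],[-0.63,-0.42,0.3,0,0,0,1],[-0.63,-0.42,0.3,0,0,0,1],[-0.63,-0.42,0.3,0,0,0,1]]]}}

```text
time_s: 17.7
tool_pos: [0.5511, -0.0393, 0.0714]
tool_rot: [-180.0, -0.2, 176.0]
force: [0.2, 1.0, -0.6]
grip_width: 0.044
grasp_force: 25.0
```

```bash
python3 -c "
from h import *
go([547,-44,38],176)"
```

```text
t 17.7 pos [551.1 -39.3  71.4] rot [-179.96   -0.21  176.03] F [ 0.2  1.  -0.6] w 44.0 g 25.0
-> P [547, -44, 38] yaw 176 shift [ 0.037 -0.05   0.334] turn [-0.    -0.001  0.   ]
```

Request:
{"method": "jog_arm", "body": {"motion": [[[0.05,-0.05,0,0,0,0,1],[0.05,-0.05,0.1,0,0,0,1],[0.05,-0.05,0.34,0,0,0,1],[0.05,-0.05,0.34,0,0,0,1],[0.05,-0.05,0.34,0,0,0,0.3]]]}}

```text
time_s: 18.2
tool_pos: [0.5467, -0.0436, 0.0388]
tool_rot: [180.0, -0.0, 176.1]
force: [0.4, 1.1, -0.2]
grip_width: 0.0469
grasp_force: 0.0
```

Request:
{"method": "jog_arm", "body": {"motion": [[[0,0,0,0,0,0,0.3],[0,0,0,0,0,0,0.3],[0,0,0,0,0,0,0.3],[0,0,-0.4,0,0,0,0.3],[0,0,-0.9,0,0,0,0.25]]]}}

```text
time_s: 18.7
tool_pos: [0.5451, -0.0442, 0.1277]
tool_rot: [-179.9, -0.3, 176.1]
force: [1.3, 1.0, 0.6]
grip_width: 0.0628
grasp_force: 0.0
```

```bash
python3 -c "
from h import *
go([450,165,22],172.7)"
```

```text
t 18.7 pos [545.1 -44.2 127.7] rot [-179.91   -0.3   176.06] F [1.3 1.  0.6] w 62.8 g 0.0
-> P [450, 165, 22] yaw 172.7 shift [1.087 2.023 1.06 ] turn [-0.001 -0.002  0.019]
```

Request:
{"method": "jog_arm", "body": {"motion": [[[0.55,1.0,0,0,0,0.019,0.25],[0.55,1.0,0,0,0,0.019,0.25],[0.55,1.0,0,0,0,0.019,0.25]]]}}

```text
time_s: 19.0
tool_pos: [0.497, 0.0649, 0.1288]
tool_rot: [179.8, -0.1, 173.0]
force: [-1.1, 0.6, -0.2]
grip_width: 0.0649
grasp_force: 0.0
```

Request:
{"method": "jog_arm", "body": {"motion": [[[0.48,1.0,0,0,0,0,0.25],[0.48,1.0,0,0,0,0,0.25],[0.48,1.0,0.3,0,0,0,0.25],[0.48,1.0,0.3,0,0,0,0.25]]]}}

```text
time_s: 19.4
tool_pos: [0.4611, 0.1663, 0.0962]
tool_rot: [-179.8, -0.3, 172.9]
force: [-0.7, -1.5, 0.2]
grip_width: 0.0651
grasp_force: 0.0
```

```bash
python3 cauls.py 450 165 22 172.7
```

```text
caul [441. 166.] [44. 53.] ang -7.1 px [276. 193.]
t 19.45 pos [462.9 164.4  97.6] rot [-1.7984e+02 -1.5000e-01  1.7275e+02] F [ 1.1 -0.6 -0.1] w 65.3 g 0.0
-> P [450.0, 165.0, 22.0] yaw 172.7 shift [ 0.126 -0.008  0.756] turn [-0.001 -0.001  0.   ]
```

Request:
{"method": "jog_arm", "body": {"motion": [[[0.13,-0.01,0.1,0,0,0,0.25],[0.13,-0.01,0.76,0,0,0,0.25],[0.13,-0.01,0.76,0,0,0,0.25],[0.13,-0.01,0.76,0,0,0,1],[0.13,-0.01,0.76,0,0,0,1]]]}}

```text
time_s: 19.95
tool_pos: [0.4529, 0.1642, 0.0239]
tool_rot: [180.0, 0.1, 172.5]
force: [0.4, 0.1, -0.4]
grip_width: 0.0563
grasp_force: 0.0
```

Request:
{"method": "jog_arm", "body": {"motion": [[[0,0,0,0,0,0,1],[0,0,0,0,0,0,1],[0,0,0,0,0,0,1],[0,0,-0.4,0,0,0,1],[0,0,-0.8,0,0,0,1]]]}}

```text
time_s: 20.45
tool_pos: [0.4506, 0.1646, 0.1031]
tool_rot: [-179.9, -0.1, 172.6]
force: [0.1, -0.3, 0.1]
grip_width: 0.0435
grasp_force: 25.0
```

```bash
python3 -c "
from h import *
go([542,-115,38],176)"
```

```text
t 20.45 pos [450.6 164.6 103.1] rot [-1.7988e+02 -8.0000e-02  1.7263e+02] F [ 0.1 -0.3  0.1] w 43.5 g 25.0
-> P [542, -115, 38] yaw 176 shift [-1.267 -2.655  0.655] turn [-0.001 -0.    -0.019]
```

Request:
{"method": "jog_arm", "body": {"motion": [[[-0.42,-0.89,0,0,0,-0.019,1],[-0.42,-0.89,0,0,0,-0.019,1],[-0.42,-0.89,0,0,0,-0.019,1]]]}}

```text
time_s: 20.75
tool_pos: [0.4837, 0.0649, 0.104]
tool_rot: [-179.9, 0.2, 175.5]
force: [-0.3, -0.3, -0.8]
grip_width: 0.0436
grasp_force: 25.0
```

Request:
{"method": "jog_arm", "body": {"motion": [[[-0.37,-0.91,0,0,0,0,1],[-0.37,-0.91,0,0,0,0,1],[-0.37,-0.91,0,0,0,0,1]]]}}

```text
time_s: 21.05
tool_pos: [0.5137, -0.029, 0.1036]
tool_rot: [-179.8, 0.2, 175.5]
force: [0.3, -0.4, -0.7]
grip_width: 0.0436
grasp_force: 25.0
```

Request:
{"method": "jog_arm", "body": {"motion": [[[-0.37,-0.91,0,0,0,0,1],[-0.37,-0.91,0.1,0,0,0,1],[-0.37,-0.91,0.3,0,0,0,1],[-0.37,-0.91,0.3,0,0,0,1],[-0.37,-0.91,0.3,0,0,0,1]]]}}

```text
time_s: 21.55
tool_pos: [0.5426, -0.1135, 0.0724]
tool_rot: [179.9, -0.1, 176.1]
force: [0.2, -0.5, 0.1]
grip_width: 0.0439
grasp_force: 25.0
```

```bash
python3 -c "
from h import *
go([542,-115,38],176)"
```

```text
t 21.55 pos [ 542.6 -113.5   72.4] rot [ 1.7995e+02 -8.0000e-02  1.7613e+02] F [ 0.2 -0.5  0.1] w 43.9 g 25.0
-> P [542, -115, 38] yaw 176 shift [ 0.004 -0.016  0.344] turn [ 0.    -0.     0.001]
```

Place, lift clear and then go high over the bed for a check on all four.

Request:
{"method": "jog_arm", "body": {"motion": [[[0.01,-0.01,0,0,0,0,1],[0.01,-0.01,0.15,0,0,0,1],[0.01,-0.01,0.35,0,0,0,1],[0.01,-0.01,0.35,0,0,0,1],[0.01,-0.01,0.35,0,0,0,0.3]]]}}

```text
time_s: 22.05
tool_pos: [0.542, -0.1152, 0.0373]
tool_rot: [180.0, 0.0, 176.1]
force: [-0.1, 0.0, 0.3]
grip_width: 0.0479
grasp_force: 0.0
```

Request:
{"method": "jog_arm", "body": {"motion": [[[0,0,0,0,0,0,0.3],[0,0,0,0,0,0,0.3],[0,0,0,0,0,0,0.3],[0,0,-0.4,0,0,0,0.3],[0,0,-0.9,0,0,0,0.25]]]}}

```text
time_s: 22.55
tool_pos: [0.5399, -0.1155, 0.1266]
tool_rot: [-179.9, -0.3, 176.1]
force: [1.5, 1.0, -0.2]
grip_width: 0.0631
grasp_force: 0.0
```

Request:
{"method": "jog_arm", "body": {"motion": [[[-0.95,0.9,-0.6,0,0,-0.02,0],[-0.95,0.9,-0.6,0,0,-0.02,0],[-0.95,0.9,-1.0,0,0,-0.02,0],[-0.95,0.9,-1.0,0,0,-0.02,0]]]}}

```text
time_s: 22.95
tool_pos: [0.6461, -0.029, 0.2309]
tool_rot: [180.0, 0.3, 180.0]
force: [0.5, -1.5, 0.7]
grip_width: 0.0852
grasp_force: 0.0
```

Request:
{"method": "jog_arm", "body": {"motion": [[[0,1.0,-0.5,0,0,0,0],[0,1.0,-0.5,0,0,0,0],[0,1.0,-0.5,0,0,0,0],[0,1.0,-0.5,0,0,0,0]]]}}

```text
time_s: 23.35
tool_pos: [0.6438, 0.0708, 0.2782]
tool_rot: [179.9, 0.1, 180.0]
force: [0.1, 0.0, -1.0]
grip_width: 0.0866
grasp_force: 0.0
```

```bash
python3 - <<'E'
from cauls import *
cauls(z=.034)
c,im,d=snap('wrist','wD'); st()
E
```

```text
caul [634. -49.] [44. 68.] ang -3.4 px [190. 173.]
caul [ 631. -120.] [43. 69.] ang -3.7 px [137. 171.]
caul [545. -42.] [43. 69.] ang -4.2 px [191. 103.]
caul [ 539. -117.] [40. 70.] ang -5.1 px [133.  99.]
t 23.45 pos [643.1  65.7 277. ] rot [-1.7993e+02 -4.0000e-02  1.7959e+02] F [ 0.1 -0.8 -0.4] w 86.7 g 0.0
```

View pics/wD.png

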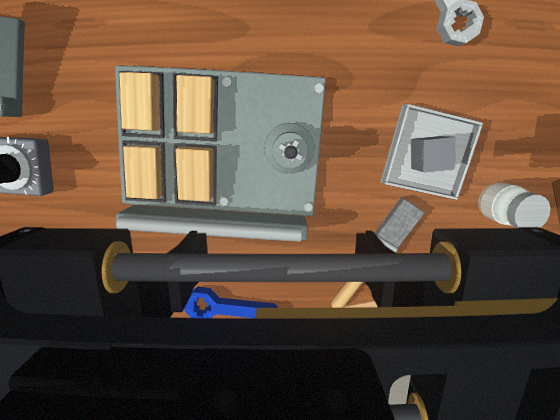

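```bash
python3 - <<'E'
from cauls import *
c,im,d=snap('wrist'); C=cloud(c,d); h,s,v=cv2.split(cv2.cvtColor(im,cv2.COLOR_BGR2HSV))
m=((h>12)&(h<26)&(s>50)&(s<150)&(v>165)).astype(np.uint8); m[60:]*=1
for q in((190,173),(137,171),(191,103),(139,103)):
    w=np.zeros_like(m); w[q[1]-36:q[1]+36,q[0]-26:q[0]+26]=1; w=cv2.erode(m*w,np.ones((5,5)))
    P=C[w>0]; P=P[abs(P[:,2]-.03)<.03]; A=np.c_[P[:,:2]-P[:,:2].mean(0),np.ones(len(P))]; k=np.linalg.lstsq(A,P[:,2],rcond=None)[0]
    print(q,len(P),'mean',(P.mean(0)*1000).round(1),'slope deg',np.degrees(k[:2]).round(2),'z pct',np.percentile(P[:,2],[5,50,95]).round(4))
a=im[60:140,110:230]; cv2.imwrite('pics/p4.png',cv2.resize(a,None,fx=5,fy=5,interpolation=cv2.INTER_CUBIC))
E
```

```text
(190, 173) 1324 mean [633.1 -47.7  37.7] slope deg [-4.82  0.5 ] z pct [0.0349 0.0377 0.0403]
(137, 171) 1267 mean [ 629.7 -119.8   34.5] slope deg [0.17 0.17] z pct [0.0332 0.0345 0.0357]
(191, 103) 1559 mean [543.8 -41.9  34.5] slope deg [0.06 0.14] z pct [0.0331 0.0345 0.0358]
(139, 103) 1398 mean [ 538.5 -114.4   37.4] slope deg [0.44 8.22] z pct [0.0347 0.0375 0.0402]
```

View pics/p4.png

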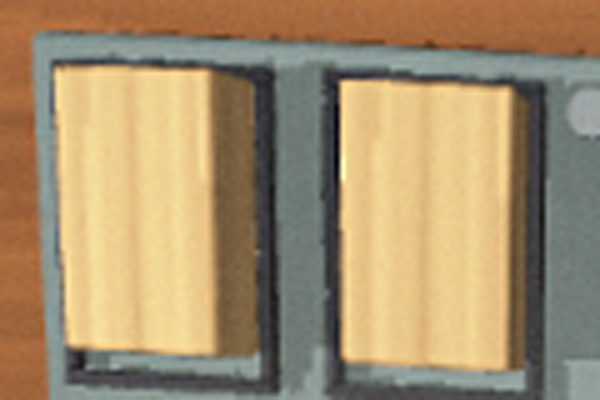

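Request:
{"method": "jog_arm", "body": {"motion": [[[0,0,0,0,0,0,0.25],[0,0,0,0,0,0,0.25],[0,0,0,0,0,0,0.25]]]}}

```text
time_s: 23.8
tool_pos: [0.6433, 0.0662, 0.2773]
tool_rot: [-180.0, -0.0, 179.6]
force: [-0.1, -0.2, -0.6]
grip_width: 0.0707
grasp_force: 0.0
```

```bash
python3 - <<'E'
from cauls import *
st(); cauls(z=.034)
c,im,d=snap('wrist','wE0'); st(); np.savez('wE0.npz',d=d,K=c[0],k1=c[1],R=c[2],t=c[3])
h,s,v=cv2.split(cv2.cvtColor(im,cv2.COLOR_BGR2HSV))
m=((v<95)&(s<80)).astype(np.uint8)*255; m[:60]=0;m[206:]=0;m[:,:115]=0;m[:,222:]=0
for r in rects(c,m,.018,100): print('rim',*r)
# bed plate outline
b=((h>70)&(h<105)&(s>8)&(s<60)&(v>90)).astype(np.uint8)*255
b=cv2.morphologyEx(b,cv2.MORPH_CLOSE,np.ones((5,5)))
print(proj(c,[.601,.08,.084]))
np.set_printoptions(linewidth=250,threshold=99999)
p=proj(c,[.601,.08,.084])[0].astype(int); print(p); print(v[p[1]-14:p[1]+15,p[0]-16:p[0]+18]//10)
E
```

```text
t 23.8 pos [643.3  66.2 277.3] rot [-1.7999e+02 -3.0000e-02  1.7957e+02] F [-0.1 -0.2 -0.6] w 70.7 g 0.0
caul [634. -50.] [43. 69.] ang -3.7 px [193. 175.]
caul [ 631. -120.] [43. 69.] ang -4.3 px [141. 173.]
caul [545. -42.] [43. 69.] ang -4.6 px [194. 104.]
caul [ 539. -116.] [40. 70.] ang -4.1 px [136. 101.]
t 23.9 pos [643.4  66.8 277.4] rot [-1.8000e+02 -1.0000e-02  1.7962e+02] F [-0.5  0.7  0.6] w 67.2 g 0.0
rim [636. -51.] [59. 84.] 85.4 [196. 174.]
rim [ 631. -122.] [59. 84.] 85.7 [152. 171.]
rim [547. -45.] [59. 84.] 85.8 [196. 107.]
rim [ 542. -115.] [58. 85.] 84.8 [154. 114.]
[[291.47774019 151.87574486]]
[291 151]
[[16 15 14 12 15 17 17 16 17 16 16 16 16 16 16 16 16 16 16 16 16 16 16 16 16 16 16 13 10 11 12 11 11 11]
 [16 15 12 14 16 16 16 16 16 16 16 16 16 16 16 17 16 16 16 16 16 16 16 16 16 16 17 16 13 12 12 11 11 11]
 [14 12 14 16 17 16 16 16 16 16 16 16 16 16 16 16 16 16 16 14 12 12 12 12 12 12 12 13 13 12 11 11 11 11]
 [13 14 16 16 16 16 16 16 16 16 16 16 17 16 16 17 16 16 15 13 15 14 13 13 13 12 13 13 13 13 10 11 11 11]
 [14 15 16 16 16 16 16 16 16 17 16 16 16 16 16
[... 1879 characters left out ...]
16 16 15 15 15 15 15 19 19 15 15 15 16 19 21 17 15 17 16 14 11 11 11]
 [16 16 16 16 16 16 16 16 16 16 16 16 16 16 17 17 18 19 20 16 15 16 16 16 15 17 16 15 17 16 12 11 11 11]
 [15 14 15 17 16 17 16 16 16 16 16 16 16 16 17 17 16 16 17 14 15 16 16 16 16 16 16 17 16 13 11 11 11 11]
 [15 14 14 16 16 16 16 16 16 16 16 16 17 16 17 16 16 16 16 16 16 16 16 16 16 16 16 16 14 11 11 11 11 11]
 [15 15 14 14 15 16 17 16 16 16 16 16 17 16 16 16 17 16 16 16 16 16 16 16 16 17 16 14 11 10 11 12 12 12]
 [15 15 15 13 14 16 16 16 16 16 16 16 16 17 16 16 16 16 16 16 16 16 17 17 16 16 14 11 12 12 12 12 12 11]
 [15 15 15 15 14 14 15 16 16 16 16 16 17 16 16 16 17 16 16 16 16 16 16 16 15 13 13 11 12 12 12 12 11 12]]
```

Request:
{"method": "jog_arm", "body": {"motion": [[[0.06,-0.6,0.9,0,0,0.02,0.25],[0.06,-0.6,0.9,0,0,0.02,0.25],[0.06,-0.6,0.9,0,0,0.02,0.25]]]}}

```text
time_s: 24.2
tool_pos: [0.6333, 0.0028, 0.1829]
tool_rot: [-179.8, -0.4, 175.7]
force: [0.3, -0.3, -0.1]
grip_width: 0.0653
grasp_force: 0.0
```

Request:
{"method": "jog_arm", "body": {"motion": [[[0,-0.6,0.8,0,0,0,0.25],[0,-0.6,0.8,0,0,0,0.25],[0,-0.6,0.8,0,0,0,0.25],[0,-0.6,0.8,0,0,0,0.25],[0,-0.6,0.8,0,0,0,0.25]]]}}

```text
time_s: 24.7
tool_pos: [0.6346, -0.0509, 0.1091]
tool_rot: [179.9, 0.2, 176.2]
force: [0.1, 1.1, 0.6]
grip_width: 0.0657
grasp_force: 0.0
```

```bash
python3 -c "
from h import *
go([637,-51.5,38],176)"
```

```text
t 24.7 pos [634.6 -50.9 109.1] rot [1.7993e+02 1.5000e-01 1.7617e+02] F [0.1 1.1 0.6] w 65.7 g 0.0
-> P [637, -51.5, 38] yaw 176 shift [-0.023 -0.005  0.711] turn [0.    0.001 0.001]
```

Request:
{"method": "jog_arm", "body": {"motion": [[[0,0,0.4,0,0,0,0.25],[0,0,0.7,0,0,0,0.25],[0,0,0.7,0,0,0,0.25],[0,0,0.7,0,0,0,1],[0,0,0.7,0,0,0,1]]]}}

```text
time_s: 25.2
tool_pos: [0.6351, -0.0521, 0.0402]
tool_rot: [180.0, 0.2, 176.1]
force: [0.7, 0.6, -0.1]
grip_width: 0.056
grasp_force: 0.0
```

Request:
{"method": "jog_arm", "body": {"motion": [[[0,0,0,0,0,0,1],[0,0,0,0,0,0,1],[0,0,-0.1,0,0,0,1],[-0.04,0,-0.15,0,0,0,1],[-0.04,0,-0.15,0,0,0,1]]]}}

```text
time_s: 25.7
tool_pos: [0.6384, -0.0529, 0.0541]
tool_rot: [180.0, 0.2, 176.1]
force: [0.2, 0.5, -0.4]
grip_width: 0.0436
grasp_force: 25.0
```

Request:
{"method": "jog_arm", "body": {"motion": [[[0,0,0,0,0,0,1],[0,0,0.1,0,0,0,1],[0,0,0.15,0,0,0,1],[0,0,0.15,0,0,0,1],[0,0,0.15,0,0,0,0.3]]]}}

```text
time_s: 26.2
tool_pos: [0.6366, -0.0527, 0.0367]
tool_rot: [-180.0, -0.1, 176.1]
force: [0.5, -1.0, -0.3]
grip_width: 0.0468
grasp_force: 0.0
```

Request:
{"method": "jog_arm", "body": {"motion": [[[0,0,0,0,0,0,0.3],[0,0,0,0,0,0,0.3],[0,0,0,0,0,0,0.3],[0,0,-0.4,0,0,0,0.3],[0,0,-0.8,0,0,0,0.25]]]}}

```text
time_s: 26.7
tool_pos: [0.6359, -0.0527, 0.1173]
tool_rot: [-180.0, -0.2, 176.1]
force: [1.2, -0.3, 0.8]
grip_width: 0.0627
grasp_force: 0.0
```

```bash
python3 -c "
from h import *
go([540.5,-116,38],176)"
```

```text
t 26.7 pos [635.9 -52.7 117.3] rot [-1.7996e+02 -1.7000e-01  1.7606e+02] F [ 1.2 -0.3  0.8] w 62.7 g 0.0
-> P [540.5, -116, 38] yaw 176 shift [ 0.906 -0.697  0.796] turn [-0.    -0.001  0.   ]
```

Request:
{"method": "jog_arm", "body": {"motion": [[[0.91,-0.7,0,0,0,0,0.25],[0.91,-0.7,0,0,0,0,0.25],[0.91,-0.7,0.3,0,0,0,0.25],[0.91,-0.7,0.3,0,0,0,0.25]]]}}

```text
time_s: 27.1
tool_pos: [0.5371, -0.1175, 0.0854]
tool_rot: [179.9, -0.3, 175.8]
force: [0.2, 0.8, 0.4]
grip_width: 0.065
grasp_force: 0.0
```

Request:
{"method": "jog_arm", "body": {"motion": [[[0,0,0.3,0,0,0,0.25],[0,0,0.5,0,0,0,0.25],[0,0,0.5,0,0,0,0.25],[0,0,0.5,0,0,0,1],[0,0,0.5,0,0,0,1]]]}}

```text
time_s: 27.6
tool_pos: [0.543, -0.1162, 0.0389]
tool_rot: [-180.0, 0.1, 176.1]
force: [0.1, 0.7, 0.3]
grip_width: 0.0561
grasp_force: 0.0
```

Request:
{"method": "jog_arm", "body": {"motion": [[[0,0,0,0,0,0,1],[0,0,0,0,0,0,1],[0,0,-0.1,0,0,0,1],[0,0,-0.15,0,0,0,1],[0,0,-0.15,0,0,0,1]]]}}

```text
time_s: 28.1
tool_pos: [0.5419, -0.1164, 0.0537]
tool_rot: [180.0, 0.1, 176.1]
force: [0.6, -0.7, -0.1]
grip_width: 0.0444
grasp_force: 24.6
```

```bash
python3 -c "
from h import *
go([542.5,-118,38],176)"
```

```text
t 28.1 pos [ 541.9 -116.4   53.7] rot [1.7997e+02 8.0000e-02 1.7606e+02] F [ 0.6 -0.7 -0.1] w 44.4 g 24.6
-> P [542.5, -118, 38] yaw 176 shift [-0.007 -0.015  0.157] turn [0. 0. 0.]
```

Request:
{"method": "jog_arm", "body": {"motion": [[[-0.02,-0.02,0,0,0,0,1],[-0.02,-0.02,0.05,0,0,0,1],[-0.02,-0.02,0.15,0,0,0,1],[-0.02,-0.02,0.15,0,0,0,1],[-0.02,-0.02,0.15,0,0,0,0.3]]]}}

```text
time_s: 28.6
tool_pos: [0.5425, -0.1186, 0.0368]
tool_rot: [-180.0, -0.1, 176.1]
force: [0.3, 0.3, 0.3]
grip_width: 0.0477
grasp_force: 0.0
```

Request:
{"method": "jog_arm", "body": {"motion": [[[0,0,0,0,0,0,0.3],[0,0,0,0,0,0,0.3],[0,0,0,0,0,0,0.3],[0,0,-0.4,0,0,0,0.3],[0,0,-0.8,0,0,0,0.25]]]}}

```text
time_s: 29.1
tool_pos: [0.5421, -0.1184, 0.1175]
tool_rot: [-180.0, -0.2, 176.1]
force: [0.9, 0.5, 0.3]
grip_width: 0.063
grasp_force: 0.0
```

Request:
{"method": "jog_arm", "body": {"motion": [[[-0.95,0.8,-1.0,0,0,0,0],[-0.95,0.8,-1.0,0,0,0,0],[-0.95,0.8,-1.0,0,0,0,0],[-0.95,0.8,-1.0,0,0,0,0],[-0.95,0.8,-1.0,0,0,0,0]]]}}

```text
time_s: 29.6
tool_pos: [0.6448, -0.044, 0.2183]
tool_rot: [-180.0, 0.1, 176.2]
force: [-0.2, -0.1, -0.7]
grip_width: 0.086
grasp_force: 0.0
```

```bash
cat > flat.py <<'E'
from cauls import *
def flat():
    c,im,d=snap('wrist'); C=cloud(c,d); h,s,v=cv2.split(cv2.cvtColor(im,cv2.COLOR_BGR2HSV))
    m=((h>12)&(h<26)&(s>50)&(s<150)&(v>165)).astype(np.uint8)*255; m[230:]=0
    m=cv2.morphologyEx(m,cv2.MORPH_OPEN,np.ones((3,3)))
    n,L,S,ce=cv2.connectedComponentsWithStats(m)
    for i in range(1,n):
        if S[i,4]<500: continue
        w=cv2.erode((L==i).astype(np.uint8),np.ones((5,5))); P=C[w>0]; P=P[abs(P[:,2]-.03)<.02]
        if len(P)<200: continue
        A=np.c_[P[:,:2]-P[:,:2].mean(0),np.ones(len(P))]; k=np.linalg.lstsq(A,P[:,2],rcond=None)[0]
        print('flat',ce[i].round(),(P.mean(0)*1000).round(1),'slope',np.degrees(k[:2]).round(1))
    m=((v<95)&(s<80)).astype(np.uint8)*255; m[230:]=0
    for r in rects(c,m,.018,100):
        if 50<min(r[1])<65 and 78<max(r[1])<92: print('rim',*r)
if __name__=='__main__': flat(); cauls(z=.034); st()
E
python3 flat.py
```

```text
flat [206.  96.] [ 538.4 -116.    34.5] slope [-0.  0.]
flat [275.  96.] [543.6 -42.4  34.5] slope [0.  0.1]
flat [273. 181.] [633.9 -51.8  34.6] slope [ 0. -0.]
flat [212. 181.] [ 629.9 -120.    34.6] slope [0.1 0.1]
rim [636. -51.] [58. 83.] 86.2 [273. 179.]
rim [ 631. -122.] [58. 83.] 86.2 [214. 179.]
rim [547. -45.] [58. 83.] 86.1 [274. 107.]
rim [ 542. -116.] [58. 83.] 85.8 [218. 108.]
caul [ 631. -120.] [43. 68.] ang -4.2 px [214. 183.]
caul [635. -52.] [43. 69.] ang -3.4 px [274. 183.]
caul [ 539. -116.] [44. 68.] ang -4.3 px [207.  99.]
caul [544. -42.] [43. 68.] ang -3.9 px [277.  98.]
t 29.7 pos [642.1 -46.6 216.4] rot [-1.7995e+02 -1.3000e-01  1.7598e+02] F [-0.1 -0.8  0. ] w 86.6 g 0.0
```

Request:
{"method": "jog_arm", "body": {"motion": [[[0.5,0.9,0,0,0,-0.05,0],[0.5,0.9,0,0,0,-0.05,0],[0.5,0.9,0,0,0,-0.05,0]]]}}

```text
time_s: 30.0
tool_pos: [0.5959, 0.0552, 0.2154]
tool_rot: [179.7, -0.3, -174.4]
force: [0.2, 1.9, -0.3]
grip_width: 0.087
grasp_force: 0.0
```

Request:
{"method": "jog_arm", "body": {"motion": [[[0.8,0.82,0,0,0,-0.055,0],[0.8,0.82,0,0,0,-0.055,0],[0.8,0.82,0,0,0,-0.055,0]]]}}

```text
time_s: 30.3
tool_pos: [0.5078, 0.1252, 0.2154]
tool_rot: [179.8, -0.3, -164.7]
force: [1.4, 1.5, -0.1]
grip_width: 0.0871
grasp_force: 0.0
```

Request:
{"method": "jog_arm", "body": {"motion": [[[0.8,0.8,0,0,0,-0.055,0],[0.8,0.8,0,0,0,-0.055,0],[0.8,0.8,0,0,0,-0.055,0]]]}}

```text
time_s: 30.6
tool_pos: [0.4095, 0.1805, 0.2156]
tool_rot: [179.8, -0.2, -154.8]
force: [-0.2, 0.9, -0.1]
grip_width: 0.0872
grasp_force: 0.0
```

```bash
python3 -c "
from h import *
go([438,300,200],214.7)"
```

```text
t 30.6 pos [409.5 180.5 215.6] rot [ 179.84   -0.24 -154.81] F [-0.2  0.9 -0.1] w 87.2 g 0.0
-> P [438, 300, 200] yaw 214.7 shift [-0.768  0.96   0.156] turn [ 0.001 -0.001 -0.053]
```

Request:
{"method": "jog_arm", "body": {"motion": [[[-0.77,0.96,0.1,0,0,-0.053,0],[-0.77,0.96,0.1,0,0,-0.053,0],[-0.77,0.96,0.1,0,0,-0.053,0],[-0.77,0.96,0.1,0,0,-0.053,0],[-0.77,0.96,0.1,0,0,-0.053,0]]]}}

```text
time_s: 31.1
tool_pos: [0.4439, 0.2966, 0.2061]
tool_rot: [-179.9, -0.2, -145.7]
force: [0.3, -0.4, 1.2]
grip_width: 0.0875
grasp_force: 0.0
```

```bash
python3 - <<'E'
from m import *
env.read_camera('wrist'); st()
c,im,d=snap('wrist','wL0'); np.savez('wL0.npz',d=d,K=c[0],k1=c[1],R=c[2],t=c[3])
print(proj(c,[[.438,.300,.018],[.3487,.2383,.018]]))
h,s,v=cv2.split(cv2.cvtColor(im,cv2.COLOR_BGR2HSV))
m=((s<60)&(v>110)).astype(np.uint8)*255; m[228:]=0
cs,hi=cv2.findContours(m,cv2.RETR_CCOMP,cv2.CHAIN_APPROX_NONE)
for k,hh in zip(cs,hi[0]):
    a=cv2.contourArea(k)
    if a<40 or a>20000: continue
    M=cv2.moments(k); u=(M['m10']/M['m00'],M['m01']/M['m00']); P=onplane(c,k[:,0],.018)[:,:2]*1000
    print('hole' if hh[3]>=0 else 'outer',a,np.round(u),(onplane(c,[u],.018)[0]*1000).round(1),P.min(0).round(),P.max(0).round())
cv2.imwrite('pics/lev.png',cv2.resize(im[60:235,180:400],None,fx=3,fy=3,interpolation=cv2.INTER_CUBIC))
E
```

```text
t 31.15 pos [444.2 296.2 206.6] rot [-1.7996e+02 -1.4000e-01 -1.4573e+02] F [-0.8 -0.9  0.2] w 86.9 g 0.0
[[285.96271445 186.60423378]
 [285.68267057  86.97680619]]
outer 3119.0 [286. 154.] [407.2 279.2  18. ] [337. 227.] [465. 328.]
hole 411.5 [286. 186.] [437.  299.5  18. ] [422. 286.] [452. 316.]
hole 47.0 [286.  87.] [348.8 238.2  18. ] [345. 234.] [353. 242.]
outer 12823.5 [ 51. 162.] [568.7  55.8  18. ] [496. -46.] [683. 129.]
hole 199.0 [ 11. 211.] [653.9  34.9  18. ] [643.  24.] [665.  46.]
hole 578.5 [ 26. 206.] [635.8  49.8  18. ] [616.  23.] [661.  70.]
hole 1767.5 [ 64. 198.] [598.5  87.4  18. ] [563.  42.] [643. 117.]
hole 51.5 [33. 96.] [512.1   5.7  18. ] [506.  -1.] [520.  10.]
```

View pics/lev.png

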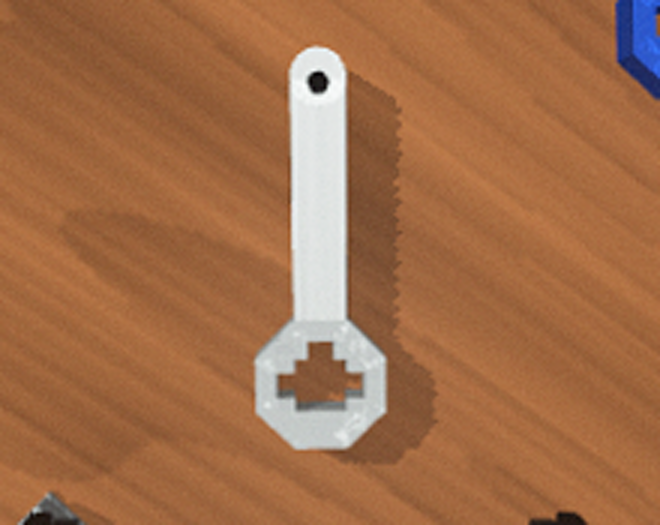

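Request:
{"method": "jog_arm", "body": {"motion": [[[0.02,0.065,0.5,0,0,0,0],[0.02,0.065,1.0,0,0,0,0],[0.02,0.065,1.0,0,0,0,0]]]}}

```text
time_s: 31.5
tool_pos: [0.4349, 0.2984, 0.1021]
tool_rot: [-179.9, -0.7, -145.7]
force: [-0.2, -1.4, -0.4]
grip_width: 0.0874
grasp_force: 0.0
```

Request:
{"method": "jog_arm", "body": {"motion": [[[0,0,0.5,0,0,0,0],[0,0,0.5,0,0,0,0],[0,0,0.5,0,0,0,0],[0,0,0.5,0,0,0,0]]]}}

```text
time_s: 31.9
tool_pos: [0.441, 0.3039, 0.0607]
tool_rot: [179.9, 0.3, -145.6]
force: [-0.1, 0.3, 0.3]
grip_width: 0.0869
grasp_force: 0.0
```

```bash
python3 -c "
from h import *
go([438.3,300.2,17],214.6)"
```

```text
t 31.9 pos [441.  303.9  60.7] rot [ 179.94    0.27 -145.64] F [-0.1  0.3  0.3] w 86.9 g 0.0
-> P [438.3, 300.2, 17] yaw 214.6 shift [ 0.045 -0.015  0.437] turn [ 0.     0.001 -0.001]
```

Request:
{"method": "jog_arm", "body": {"motion": [[[0.03,-0.01,0.2,0,0,0,0],[0.03,-0.01,0.43,0,0,0,0],[0.03,-0.01,0.43,0,0,0,0.2],[0.03,-0.01,0.43,0,0,0,0.3]]], "grip_force": 40}}

```text
time_s: 32.3
tool_pos: [0.4381, 0.3012, 0.0165]
tool_rot: [180.0, 0.1, -145.6]
force: [-0.4, 1.0, -0.4]
grip_width: 0.078
grasp_force: 0.0
```

```bash
python3 -c "
from h import *
go([438.3,300.2,17],214.6)"
```

```text
t 32.3 pos [438.1 301.2  16.5] rot [ 1.7996e+02  1.2000e-01 -1.4560e+02] F [-0.4  1.  -0.4] w 78.0 g 0.0
-> P [438.3, 300.2, 17] yaw 214.6 shift [ 0.004 -0.009 -0.005] turn [ 0.     0.001 -0.001]
```

Request:
{"method": "jog_arm", "body": {"motion": [[[0,0,0,0,0,0,1],[0,0,0,0,0,0,1],[0,0,0,0,0,0,1],[0,0,0,0,0,0,1],[0,0,0,0,0,0,1]]]}}

```text
time_s: 32.8
tool_pos: [0.4375, 0.3005, 0.0151]
tool_rot: [-180.0, 0.0, -145.6]
force: [-0.6, -1.3, 4.5]
grip_width: 0.0498
grasp_force: 40.0
```

Request:
{"method": "jog_arm", "body": {"motion": [[[0,0,-0.1,0,0,0,1],[0,0,-0.4,0,0,0,1],[0,0,-0.8,0,0,0,1],[0,0,-1.0,0,0,0,1],[0,0,-1.0,0,0,0,1]]]}}

```text
time_s: 33.3
tool_pos: [0.4389, 0.3018, 0.1178]
tool_rot: [179.9, 0.3, -145.6]
force: [-0.1, 1.0, -2.4]
grip_width: 0.0496
grasp_force: 40.0
```

Request:
{"method": "jog_arm", "body": {"motion": [[[0,0,-0.3,0,0,0.1,1],[0,0,-0.3,0,0,0.1,1],[0,0,-0.3,0,0,0.1,1],[0,0,-0.3,0,0,0.1,1]]]}}

```text
time_s: 33.7
tool_pos: [0.4361, 0.2999, 0.1431]
tool_rot: [-179.9, -0.1, -163.4]
force: [0.0, 0.6, -2.5]
grip_width: 0.0494
grasp_force: 40.0
```

```bash
python3 -c "
from h import *
go([602,79,140],151.5)"
```

```text
t 33.7 pos [436.1 299.9 143.1] rot [-1.7992e+02 -1.4000e-01 -1.6341e+02] F [ 0.   0.6 -2.5] w 49.4 g 40.0
-> P [602, 79, 140] yaw 151.5 shift [-0.959 -2.591  0.032] turn [-0.001 -0.001  0.251]
```

Request:
{"method": "jog_arm", "body": {"motion": [[[-0.3,-0.92,0,0,0,0.125,1],[-0.3,-0.92,0,0,0,0.125,1],[-0.3,-0.92,0,0,0,0.125,1]]]}}

```text
time_s: 34.0
tool_pos: [0.4952, 0.2125, 0.1439]
tool_rot: [-179.7, 0.1, 173.2]
force: [0.0, -0.1, -2.2]
grip_width: 0.0498
grasp_force: 39.9
```

Request:
{"method": "jog_arm", "body": {"motion": [[[-0.62,-0.64,0,0,0,0.126,1],[-0.62,-0.64,0,0,0,0.126,1],[-0.62,-0.64,0,0,0,0.126,1],[-0.62,-0.64,0,0,0,0.126,1]]]}}

```text
time_s: 34.4
tool_pos: [0.5465, 0.1487, 0.1432]
tool_rot: [-179.8, -0.0, 151.2]
force: [-0.2, 0.8, -3.1]
grip_width: 0.0494
grasp_force: 40.0
```

```bash
python3 -c "
from h import *
env.read_camera('side')
go([602,79,140],151.5)
s=env.get_obs()
# static cams: shaft nose dark disc at z=.087
for n in('scene','side'):
    c,im,d=snap(n,'s_'+n)
    p=proj(c,[.602,.079,.087])[0]; print(n,p)
    u,v=p.round().astype(int)
    print((im.max(2)[v-9:v+12,u-11:u+12]//10))
"
```

```text
t 34.45 pos [545.9 150.3 143.2] rot [-1.7988e+02 -9.0000e-02  1.5143e+02] F [ 0.1  0.1 -2.4] w 49.7 g 40.0
-> P [602, 79, 140] yaw 151.5 shift [-0.833 -0.358  0.032] turn [-0.001 -0.    -0.   ]
scene [297.77088297 227.03121948]
[[15 15 15 14 15 15 15 14 15 14 14 14 15 14 15 15 14 14 14 15 14 14 14]
 [15 15 15 15 14 15 15 15 15 15 15 14 15 15 14 14 15 15 14 14 14 15 14]
 [15 15 15 15 14 14 15 14 15 15 15 15 14 15 14 15 15 14 14 14 14 15 15]
 [15 15 15 15 15 15 15 15 15 15 14 15 14 15 14 14 15 15 15 15 14 15 15]
 [15 15 15 14 14 15 15 16 17 16 15 14 14 15 15 15 15 15 14 14 15 15 15]
 [15 15 15 15 15 15 15 17 18 16 14 13 14 14 15 15 15 15 15 15 14 14 15]
 [15 15 15 15 15 15 15 16 17 15 11 10 12 13 15 16 16 15 14 15 15 15 14]
 [15 15 15 15 15 14 15 15 14 11  9  8  8 10 13 16 15 14 14 14 15 15 15]
 [15 15 15 15 15 15 15 15 13 10  9  8  8  8 10 13 14 13 14 15 15 15 15]
 [15 15 15 15 15 15 15 14 13 10  8  7  8  8 10 13 13 13 14 15 15 15 15]
 [15 15 15 15 15 15 15 14 13 12 10  9 10 11 13 13 14 14 14 15 15 15 15]
 [15 15 15 15 15 16 15 14 14 15 14 13 14 16 16 15 14 14 14 14 15 15 15]
 [15 15 
[... 1486 characters left out ...]
19 17 19 15 12 11 11 12 15 15 15 15 16 16 16 16 16]
 [16 15 15 15 15 16 18 14 20 17 18 18 18 19 17 15 15 15 16 16 16 16 16]
 [16 15 15 15 15 16 18 14 16 15 21 23 20 20 16 15 15 15 16 16 16 16 16]
 [16 16 15 15 15 16 18 14 13 14 19 23 18 19 16 14 14 15 15 16 16 16 16]
 [15 16 16 15 13 15 18 14 13 14 19 22 18 19 16 15 14 15 15 15 16 16 16]
 [15 15 16 14 12 16 16 13 13 14 19 21 18 18 14 15 16 15 14 15 15 16 16]
 [15 15 14 13 12 16 14 12 13 15 19 21 19 19 13 15 16 16 15 14 15 16 16]
 [14 15 13 15 14 16 13 11 13 15 18 19 19 19 14 15 16 16 16 15 15 15 16]
 [12 13 12 15 15 16 14 11 13 15 18 18 19 19 14 15 15 16 16 16 14 15 15]
 [11 11 10 14 15 15 15 14 13 15 19 19 16 17 15 15 15 15 16 16 14 15 15]]
```

Request:
{"method": "jog_arm", "body": {"motion": [[[-0.83,-0.36,0,0,0,0,1],[-0.83,-0.36,0,0,0,0,1],[-0.83,-0.36,0.2,0,0,0,1],[-0.83,-0.36,0.3,0,0,0,1],[-0.83,-0.36,0.3,0,0,0,1]]]}}

```text
time_s: 35.05
tool_pos: [0.6, 0.081, 0.1123]
tool_rot: [-179.9, -0.3, 151.4]
force: [-0.3, 0.2, -2.8]
grip_width: 0.0493
grasp_force: 40.0
```

Request:
{"method": "jog_arm", "body": {"motion": [[[0,0,0,0,0,0,1],[0,0,0,0,0,0,1]]]}}

```text
time_s: 35.25
tool_pos: [0.6023, 0.0806, 0.1152]
tool_rot: [179.9, 0.0, 151.4]
force: [1.1, -0.3, -2.9]
grip_width: 0.0497
grasp_force: 40.0
```

```bash
python3 - <<'E'
from h import *
go([602,79,76],151.5)
c,im,d=snap('side'); u,v=proj(c,[.59,.085,.09])[0].astype(int); a=cv2.resize(im[v-45:v+45,u-60:u+60],None,fx=4,fy=4,interpolation=cv2.INTER_CUBIC)
c,im,d=snap('scene'); u,v=proj(c,[.59,.085,.09])[0].astype(int); b=cv2.resize(im[v-45:v+45,u-40:u+40],None,fx=4,fy=4,interpolation=cv2.INTER_CUBIC)
cv2.imwrite('pics/ins.png',np.hstack([a,b]))
E
```

```text
t 35.25 pos [602.3  80.6 115.2] rot [1.7993e+02 1.0000e-02 1.5139e+02] F [ 1.1 -0.3 -2.9] w 49.7 g 40.0
-> P [602, 79, 76] yaw 151.5 shift [-0.005 -0.016  0.392] turn [ 0.     0.    -0.001]
```

View pics/ins.png

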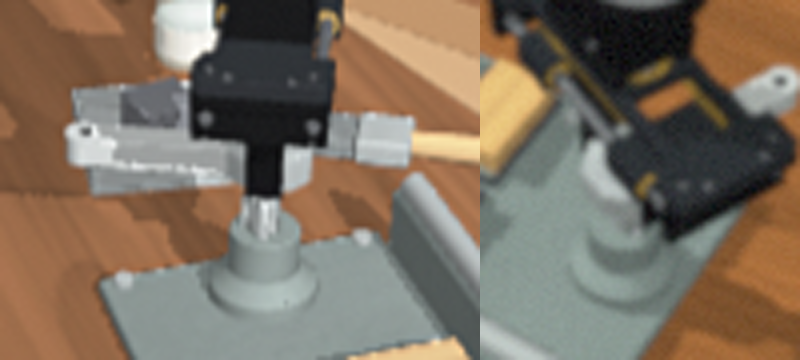

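Request:
{"method": "jog_arm", "body": {"motion": [[[0,-0.015,0.05,0,0,0,1],[0,-0.015,0.1,0,0,0,1],[0,-0.015,0.15,0,0,0,1],[0,-0.015,0.17,0,0,0,1],[0,-0.015,0.17,0,0,0,1]]]}}

```text
time_s: 35.85
tool_pos: [0.6012, 0.0776, 0.097]
tool_rot: [-180.0, -0.0, 151.2]
force: [0.7, -0.3, -2.3]
grip_width: 0.0498
grasp_force: 40.0
```

Request:
{"method": "jog_arm", "body": {"motion": [[[0,0,0.03,0,0,0,1],[0,0,0.06,0,0,0,1],[0,0,0.08,0,0,0,1],[0,0,0.1,0,0,0,1],[0,0,0.1,0,0,0,1]]]}}

```text
time_s: 36.35
tool_pos: [0.6013, 0.0777, 0.0872]
tool_rot: [-180.0, -0.0, 151.2]
force: [-0.5, 0.7, -2.9]
grip_width: 0.0496
grasp_force: 40.0
```

Request:
{"method": "jog_arm", "body": {"motion": [[[0,0,0.03,0,0,0,1],[0,0,0.06,0,0,0,1],[0,0,0.09,0,0,0,1],[0,0,0.11,0,0,0,1],[0,0,0.11,0,0,0,1]]]}}

```text
time_s: 36.85
tool_pos: [0.6013, 0.0777, 0.0761]
tool_rot: [-180.0, -0.0, 151.2]
force: [-2.2, 1.4, -2.9]
grip_width: 0.0498
grasp_force: 40.0
```

Request:
{"method": "jog_arm", "body": {"motion": [[[0,0,0.01,0,0,0,1],[0,0,0.02,0,0,0,1],[0,0,0.02,0,0,0,1]]]}}

```text
time_s: 37.15
tool_pos: [0.6013, 0.0777, 0.0752]
tool_rot: [180.0, -0.0, 151.2]
force: [-3.1, 0.7, 4.4]
grip_width: 0.0497
grasp_force: 40.0
```

Request:
{"method": "jog_arm", "body": {"motion": [[[0,0,0.01,0,0,0,1],[0,0,0.01,0,0,0,0.1],[0,0,0,0,0,0,0.1],[0,0,0,0,0,0,0.1],[0,0,0,0,0,0,0.1]]]}}

```text
time_s: 37.65
tool_pos: [0.602, 0.0774, 0.0747]
tool_rot: [180.0, 0.1, 151.2]
force: [-0.3, 0.1, 0.2]
grip_width: 0.0733
grasp_force: 0.0
```

Request:
{"method": "jog_arm", "body": {"motion": [[[0,0,0,0,0,0,0.1],[0,0,-0.2,0,0,0,0.1],[0,0,-0.5,0,0,0,0.1],[0,0,-0.9,0,0,0,0.1],[0,0,-1.0,0,0,0,0.1]]]}}

```text
time_s: 38.15
tool_pos: [0.604, 0.0773, 0.1788]
tool_rot: [179.7, 0.3, 151.2]
force: [0.6, -0.4, 0.1]
grip_width: 0.0783
grasp_force: 0.0
```

Request:
{"method": "jog_arm", "body": {"motion": [[[-0.5,-0.3,-0.9,0,0,-0.1,0],[-0.5,-0.3,-0.9,0,0,-0.1,0],[-0.5,-0.3,-0.9,0,0,-0.1,0],[-0.5,-0.3,-0.9,0,0,-0.1,0],[-0.5,-0.3,-0.9,0,0,-0.1,0]]]}}

```text
time_s: 38.65
tool_pos: [0.6301, 0.0282, 0.2628]
tool_rot: [180.0, -0.1, 169.2]
force: [-0.7, 0.2, -0.7]
grip_width: 0.0868
grasp_force: 0.0
```

```bash
python3 - <<'E'
from flat import *
flat(); c,im,d=snap('wrist','wF0'); st(); np.savez('wF0.npz',d=d,K=c[0],k1=c[1],R=c[2],t=c[3])
C=cloud(c,d); h,s,v=cv2.split(cv2.cvtColor(im,cv2.COLOR_BGR2HSV)); Z=C[:,:,2]
Q=C.reshape(-1,3); Q=Q[(Q[:,2]>.068)&(Q[:,2]<.095)]
rel=Q[:,:2]-[.602,.079]; k=np.hypot(*rel.T)<.14; Q=Q[k];rel=rel[k]
a=np.radians(151.5); x=rel@[np.cos(a),np.sin(a)]; y=rel@[-np.sin(a),np.cos(a)]
for lo,hi in((-.03,-.015),(.0165,.024),(.03,.06),(.06,.09),(.09,.125)):
    q=(x>lo)&(x<hi)&(abs(y)<.03); print((lo,hi),q.sum(),'z',np.percentile(Q[q,2],[10,50,90]).round(4) if q.any() else '', 'ymid',np.median(y[q]).round(4) if q.any() else '')
print('arm end',x.max())
E
```

```text
flat [211. 126.] [543.6 -41.8  34.5] slope [-0.   0.2]
flat [153. 134.] [ 538.5 -115.9   34.5] slope [0. 0.]
flat [223. 201.] [638.9 -48.5  34.6] slope [-0.1  0.1]
flat [170. 204.] [ 629.6 -119.7   34.6] slope [-0.   0.1]
rim [ 631. -122.] [59. 84.] 86.0 [179. 192.]
rim [636. -51.] [59. 84.] 85.9 [223. 190.]
rim [ 542. -115.] [59. 85.] 85.6 [166. 135.]
rim [547. -44.] [60. 84.] 85.8 [213. 128.]
t 38.75 pos [629.7  28.9 262.4] rot [-179.98   -0.2   169.29] F [ 0.8  0.7 -1. ] w 86.8 g 0.0
(-0.03, -0.015) 258 z [0.0777 0.0787 0.0795] ymid 0.0009
(0.0165, 0.024) 188 z [0.0776 0.0784 0.0794] ymid 0.0011
(0.03, 0.06) 552 z [0.0772 0.0784 0.0794] ymid 0.0016
(0.06, 0.09) 577 z [0.0772 0.0784 0.0794] ymid 0.0016
(0.09, 0.125) 594 z [0.0772 0.0783 0.0794] ymid 0.0019
arm end 0.12169195467117629
```

```bash
python3 - <<'E'
from m import *
for n,w in(('scene',(165,125,220,180)),('side',(268,325,360,392))):
    c,im,d=load(n); C=cloud(c,d); h,s,v=cv2.split(cv2.cvtColor(im,cv2.COLOR_BGR2HSV))
    m=((v<75)&(s<90)).astype(np.uint8)*255; q=np.zeros_like(m); q[w[1]:w[3],w[0]:w[2]]=m[w[1]:w[3],w[0]:w[2]]; q=cv2.morphologyEx(q,cv2.MORPH_OPEN,np.ones((3,3)))
    P=C[q>0]; P=P[(P[:,2]>.02)&(P[:,2]<.09)]; md=np.median(P,0); P=P[np.hypot(*(P-md)[:,:2].T)<.1]
    r=cv2.minAreaRect((P[:,:2]*1000).astype(np.float32)); print(n,len(P),'med',(md*1000).round(),np.round(r[0]),np.round(r[1]),round(r[2],1),np.percentile(P[:,2],[2,50,98]).round(3))
    A=np.c_[P[:,:2]-md[:2],np.ones(len(P))]; k=np.linalg.lstsq(A,P[:,2],rcond=None)[0]; print('grad',k,'dir',np.degrees(np.arctan2(-k[1],-k[0])))
for n,p in(('scene',(168,188)),('side',(375,325))):
    c,im,d=load(n); print(n,'knob',onplane(c,[p],.065))
E
```

```text
scene 394 med [ 454. -324.   61.] [ 453. -328.] [68. 65.] 78.7 [0.051 0.061 0.069]
grad [-0.26121044  0.03830428  0.06061244] dir -8.342477544379987
side 1052 med [ 454. -332.   61.] [ 454. -331.] [64. 66.] 79.6 [0.052 0.061 0.069]
grad [-0.25125384  0.06221562  0.06085734] dir -13.90786030763357
scene knob [[ 0.63907299 -0.28118966  0.065     ]]
side knob [[ 0.60210059 -0.33583701  0.065     ]]
```

Request:
{"method": "jog_arm", "body": {"motion": [[[-0.11,-0.82,0,0,0,0,0.5],[-0.11,-0.82,0,0,0,0,0.5],[-0.11,-0.82,0,0,0,0,0.5]]]}}

```text
time_s: 39.05
tool_pos: [0.6245, -0.0616, 0.2637]
tool_rot: [-179.8, -0.1, 168.7]
force: [-0.8, -1.0, -0.3]
grip_width: 0.0708
grasp_force: 0.0
```

Request:
{"method": "jog_arm", "body": {"motion": [[[-0.11,-0.82,0,0,0,0,1],[-0.11,-0.82,0,0,0,0,1],[-0.11,-0.82,0,0,0,0,1]]]}}

```text
time_s: 39.35
tool_pos: [0.6198, -0.1434, 0.2637]
tool_rot: [-179.8, -0.1, 168.8]
force: [-0.8, -1.2, 0.1]
grip_width: 0.047
grasp_force: 0.0
```

Request:
{"method": "jog_arm", "body": {"motion": [[[-0.11,-0.82,0,0,0,0,1],[-0.11,-0.82,0,0,0,0,1],[-0.11,-0.82,0,0,0,0,1]]]}}

```text
time_s: 39.65
tool_pos: [0.6152, -0.2252, 0.2636]
tool_rot: [-179.8, -0.1, 168.8]
force: [-0.8, -0.9, -0.3]
grip_width: 0.0231
grasp_force: 0.0
```

Request:
{"method": "jog_arm", "body": {"motion": [[[-0.11,-0.82,0,0,0,0,1],[-0.11,-0.82,0,0,0,0,1],[-0.11,-0.82,0,0,0,0,1],[-0.11,-0.82,0,0,0,0,1]]]}}

```text
time_s: 40.05
tool_pos: [0.613, -0.3018, 0.2633]
tool_rot: [179.9, -0.1, 169.2]
force: [0.7, 0.6, 0.1]
grip_width: 0.0012
grasp_force: 0.0
```

```bash
python3 - <<'E'
from flat import *
env.read_camera('side'); c,im,d=snap('wrist','wG0'); s=st(); np.savez('wG0.npz',d=d,K=c[0],k1=c[1],R=c[2],t=c[3]); print(s['qpos'].round())
flat(); print(proj(c,[.454,-.33,.061]))
E
```

```text
t 40.15 pos [ 614.  -300.1  263.7] rot [ 1.7988e+02 -5.0000e-02  1.6941e+02] F [ 0.4 -0.   0.5] w 0.4 g 0.0
[-11.  28.  51.  77. -22.  85. 118.]
flat [473.  91.] [543.7 -43.6  34.5] slope [0.1 0. ]
flat [415.  97.] [ 538.6 -117.7   34.5] slope [-0.  -0.1]
flat [ 54. 153.] [ 518.4 -597.8   11.5] slope [ 0.2 -0. ]
flat [471. 167.] [638.8 -50.5  34.5] slope [-0.1 -0.1]
flat [418. 170.] [ 630.  -121.5   34.5] slope [ 0.  -0.3]
rim [ 631. -124.] [59. 84.] 86.0 [404. 170.]
rim [636. -52.] [61. 85.] 86.4 [453. 156.]
rim [ 542. -118.] [59. 85.] 85.4 [402. 100.]
rim [547. -46.] [61. 84.] 85.5 [456.  95.]
[[225.90791528  51.23825865]]
```

View pics/wG0.png

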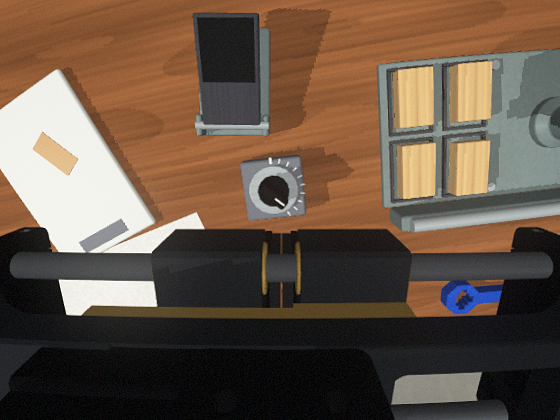

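Request:
{"method": "jog_arm", "body": {"motion": [[[0.76,-0.3,0.4,0,0,0,1],[0.76,-0.3,0.4,0,0,0,1],[0.76,-0.3,0.4,0,0,0,1]]]}}

```text
time_s: 40.5
tool_pos: [0.5256, -0.3181, 0.2211]
tool_rot: [179.8, -0.5, 168.9]
force: [-0.5, -0.3, 0.8]
grip_width: 0.0005
grasp_force: 0.0
```

Request:
{"method": "jog_arm", "body": {"motion": [[[0.76,-0.29,0.4,0,0,0,1],[0.76,-0.29,0.4,0,0,0,1],[0.76,-0.29,0.9,0,0,0,1],[0.76,-0.29,0.9,0,0,0,1],[0.76,-0.29,0.9,0,0,0,1]]]}}

```text
time_s: 41.0
tool_pos: [0.4537, -0.3313, 0.1349]
tool_rot: [180.0, -0.0, 169.4]
force: [-0.2, -0.8, 0.7]
grip_width: 0.001
grasp_force: 0.0
```

```bash
python3 - <<'E'
from h import *
go([454,-331,75],169.4)
z=np.load('wG0.npz'); c=(z['K'],float(z['k1']),z['R'],z['t']); im=cv2.imread('pics/wG0.png')
C=cloud(c,z['d']); print('plate depth pts',[(C[r,227]*1000).round() for r in(20,35,50,65,80,95,110,120)],(C[50,200]*1000).round(),(C[50,252]*1000).round())
cv2.imwrite('pics/knob.png',cv2.resize(im[145:235,230:320],None,fx=6,fy=6,interpolation=cv2.INTER_CUBIC))
E
```

```text
t 41.0 pos [ 453.7 -331.3  134.9] rot [ 1.7997e+02 -3.0000e-02  1.6936e+02] F [-0.2 -0.8  0.7] w 1.0 g 0.0
-> P [454, -331, 75] yaw 169.4 shift [-0.003  0.003  0.599] turn [ 0. -0. -0.]
plate depth pts [array([ 426., -321.,   67.]), array([ 438., -325.,   62.]), array([ 453., -329.,   60.]), array([ 467., -333.,   56.]), array([ 482., -337.,   52.]), array([ 497., -341.,   47.]), array([ 513., -345.,   43.]), array([ 524., -348.,   40.])] [ 447. -358.   60.] [ 458. -302.   61.]
```

View pics/knob.png

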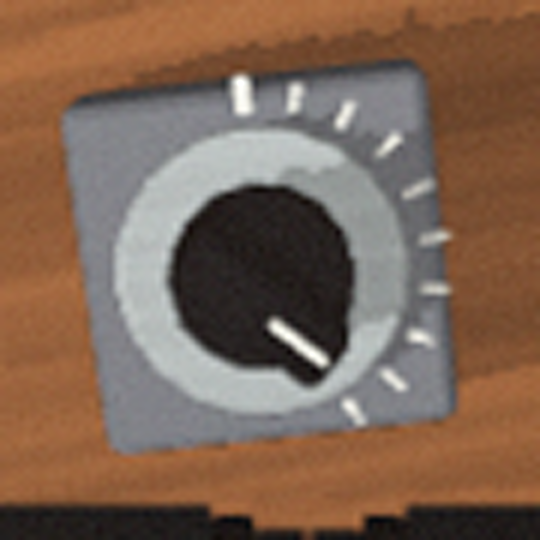

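Request:
{"method": "jog_arm", "body": {"motion": [[[0,0,0.3,0,0,0,1],[0,0,0.55,0,0,0,1],[0,0,0.55,0,0,0,1]]]}}

```text
time_s: 41.3
tool_pos: [0.4532, -0.3313, 0.0788]
tool_rot: [180.0, -0.1, 169.4]
force: [-0.1, -0.6, -0.2]
grip_width: 0.0004
grasp_force: 0.0
```

Request:
{"method": "jog_arm", "body": {"motion": [[[0,0,0.08,0,0,0,1],[0,0,0.14,0,0,0,1],[0,0,0.2,0,0,0,1],[0,0,0.25,0,0,0,1],[0,0,0.25,0,0,0,1]]]}}

```text
time_s: 41.8
tool_pos: [0.4522, -0.3332, 0.0558]
tool_rot: [180.0, -0.0, 169.2]
force: [-5.1, 2.0, 9.5]
grip_width: 0.0005
grasp_force: 4.3
```

Request:
{"method": "jog_arm", "body": {"motion": [[[0,0,0.02,0,0,0,1],[0,0,0.03,0,0,0,1],[0,0,0.03,0,0,0,1]]]}}

```text
time_s: 42.1
tool_pos: [0.452, -0.3332, 0.0532]
tool_rot: [180.0, -0.0, 169.2]
force: [-6.5, 2.2, 11.0]
grip_width: 0.0003
grasp_force: 4.9
```

Request:
{"method": "jog_arm", "body": {"motion": [[[0,0,0.01,0,0,0,1],[0,0,0.02,0,0,0,1],[0,0,0.02,0,0,0,1]]]}}

```text
time_s: 42.4
tool_pos: [0.452, -0.3332, 0.0522]
tool_rot: [179.9, -0.0, 169.2]
force: [-7.9, 4.2, 16.4]
grip_width: 0.0002
grasp_force: 8.6
```

Request:
{"method": "jog_arm", "body": {"motion": [[[0,0,0.02,0,0,0,1],[0,0,0.02,0,0,0,1],[0,0,0.02,0,0,0,1]]]}}

```text
time_s: 42.7
tool_pos: [0.452, -0.3333, 0.0518]
tool_rot: [179.8, -0.0, 169.2]
force: [-12.2, 7.8, 30.7]
grip_width: 0.0004
grasp_force: 15.3
```

Request:
{"method": "jog_arm", "body": {"motion": [[[0,0,-0.1,0,0,0,1],[0,0,-0.2,0,0,0,1],[0,0,-0.4,0,0,0,1],[0,0,-0.8,0,0,0,1],[0,0,-1.0,0,0,0,1]]]}}

```text
time_s: 43.2
tool_pos: [0.4539, -0.3341, 0.1512]
tool_rot: [-179.9, 0.3, 169.2]
force: [-0.3, 0.2, 0.8]
grip_width: 0.0005
grasp_force: 0.0
```

Request:
{"method": "jog_arm", "body": {"motion": [[[-0.85,0.2,-0.4,0,0,0,0.7],[-0.85,0.2,-0.4,0,0,0,0.7],[-0.85,0.2,-0.4,0,0,0,0.7],[-0.85,0.2,-0.4,0,0,0,0.7]]]}}

```text
time_s: 43.6
tool_pos: [0.5409, -0.3289, 0.1883]
tool_rot: [-179.9, 0.1, 169.3]
force: [0.4, -0.6, -0.6]
grip_width: 0.0228
grasp_force: 0.0
```

```bash
python3 - <<'E'
from flat import *
c,im,d=snap('wrist','wH0'); st(); np.savez('wH0.npz',d=d,K=c[0],k1=c[1],R=c[2],t=c[3])
c2,im2,d2=snap('side'); C=cloud(c2,d2); p=proj(c2,[.454,-.33,.061])[0].astype(int); print('pedal z',np.median(C[p[1]-3:p[1]+4,p[0]-3:p[0]+4,2]))
# knob: white line & disc from wG
z=np.load('wG0.npz'); c=(z['K'],float(z['k1']),z['R'],z['t']); 
f=lambda x,y:(230+x/6-.4,145+y/6-.4)
disc=onplane(c,[f(262,270)],.030)[0]; print('ring ctr',disc*1000)
L=onplane(c,[f(275,322),f(325,362)],.072)*1000; print('line',L); 
t=onplane(c,[f(240,95)],.028)*1000; print('zero tick',t)
E
```

```text
t 43.65 pos [ 539.3 -329.4  187.7] rot [-1.7995e+02 -2.0000e-02  1.6922e+02] F [-0.5 -0.3 -0. ] w 24.1 g 0.0
pedal z 0.06091524684566352
ring ctr [ 620.93732556 -310.40397127   30.        ]
line [[ 623.45246002 -307.33407396   72.        ]
 [ 633.19730993 -299.204401     72.        ]]
zero tick [[ 582.97122643 -307.86602676   28.        ]]
```

Request:
{"method": "jog_arm", "body": {"motion": [[[-0.77,0.33,0,0,0,0.237,0.5],[-0.77,0.33,0,0,0,0.237,0.5],[-0.77,0.33,0,0,0,0.237,0.5],[-0.77,0.33,0,0,0,0.237,0.5],[-0.77,0.33,0,0,0,0.237,0.5]]]}}

```text
time_s: 44.2
tool_pos: [0.6202, -0.3116, 0.1873]
tool_rot: [-180.0, -0.0, 126.1]
force: [0.5, -0.5, -0.7]
grip_width: 0.0431
grasp_force: 0.0
```

Request:
{"method": "jog_arm", "body": {"motion": [[[0,0,0,0,0,0.237,0.5],[0,0,0,0,0,0.237,0.5],[0,0,0,0,0,0.237,0.5],[0,0,0,0,0,0.237,0.5],[0,0,0,0,0,0.237,0.5]]]}}

```text
time_s: 44.7
tool_pos: [0.6201, -0.3115, 0.1876]
tool_rot: [-180.0, -0.0, 83.4]
force: [-0.3, 0.7, -0.2]
grip_width: 0.0434
grasp_force: 0.0
```

Request:
{"method": "jog_arm", "body": {"motion": [[[0,0,0,0,0,0.237,0.5],[0,0,0,0,0,0.237,0.5],[0,0,0,0,0,0.237,0.5],[0,0,0,0,0,0.237,0.5],[0,0,0,0,0,0.237,0.5]]]}}

```text
time_s: 45.2
tool_pos: [0.6201, -0.3116, 0.1876]
tool_rot: [-180.0, -0.0, 40.8]
force: [-0.5, -0.4, -0.5]
grip_width: 0.0434
grasp_force: 0.0
```

```bash
python3 - <<'E'
from h import *
env.read_camera('side'); s=st(); print(s['qpos'].round())
c,im,d=snap('wrist','wK0'); np.savez('wK0.npz',d=d,K=c[0],k1=c[1],R=c[2],t=c[3])
p=proj(c,[.621,-.31,.05])[0].astype(int); print(p)
x0,y0=max(p[0]-60,0),max(p[1]-60,0); print(x0,y0); cv2.imwrite('pics/knob2.png',cv2.resize(im[y0:y0+110,x0:x0+120],None,fx=5,fy=5,interpolation=cv2.INTER_CUBIC))
E
```

```text
t 45.25 pos [ 620.1 -311.6  187.6] rot [-1.7997e+02 -2.0000e-02  4.0460e+01] F [ 0.6 -0.2 -0.7] w 43.5 g 0.0
[-19.  42.  69.  82. -39.  83.   1.]
[281 198]
221 138
```

View pics/knob2.png

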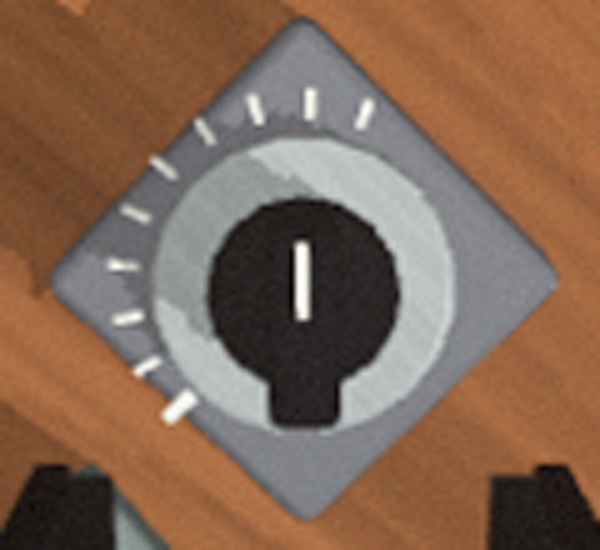

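```bash
python3 - <<'E'
from m import *
c,_,_=load('wK')
f=lambda x,y:(221+x/5-.4,138+y/5-.4)
print('housing',onplane(c,[f(304,283)],.028)*1000,'ring',onplane(c,[f(304,285)],.030)*1000)
c,_,_=load('wG'); f=lambda x,y:(230+x/6-.4,145+y/6-.4)
print('housing G',onplane(c,[f((62+425+452+112)/4,(110+62+405+455)/4)],.028)*1000); st()
E
```

```text
housing [[ 620.76149506 -310.46629407   28.        ]] ring [[ 620.76274682 -310.46139398   30.        ]]
housing G [[ 618.7287523  -309.85338774   28.        ]]
t 45.3 pos [ 620.2 -311.5  187.6] rot [-1.7997e+02 -2.0000e-02  4.1110e+01] F [-0.6 -0.7 -0.3] w 43.5 g 0.0
```

Request:
{"method": "jog_arm", "body": {"motion": [[[0.013,0,0.5,0,0,0,0.5],[0.013,0,0.9,0,0,0,0.5],[0.013,0,1.0,0,0,0,0.5],[0.013,0,1.0,0,0,0,0.5]]], "grip_force": 20}}

```text
time_s: 45.7
tool_pos: [0.6212, -0.3098, 0.0864]
tool_rot: [-179.8, 0.1, 41.3]
force: [-0.2, -0.6, 0.4]
grip_width: 0.0436
grasp_force: 0.0
```

Request:
{"method": "jog_arm", "body": {"motion": [[[0,0,0.23,0,0,0,0.5],[0,0,0.23,0,0,0,0.5],[0,0,0.23,0,0,0,0.6],[0,0,0.23,0,0,0,1],[0,0,0.23,0,0,0,1]]]}}

```text
time_s: 46.2
tool_pos: [0.6231, -0.3106, 0.0662]
tool_rot: [179.9, -0.1, 41.3]
force: [0.3, -0.0, -0.1]
grip_width: 0.0272
grasp_force: 0.0
```

Request:
{"method": "jog_arm", "body": {"motion": [[[0,0,0,0,0,0,1],[0,0,0,0,0,0,1],[0,0,0,0,0,0,1]]]}}

```text
time_s: 46.5
tool_pos: [0.6226, -0.31, 0.0652]
tool_rot: [-180.0, -0.0, 41.3]
force: [-1.0, 1.1, 3.6]
grip_width: 0.0137
grasp_force: 20.0
```

```bash
python3 -c "
from h import *
s=st(); print(s['wrist_torque'].round(2))"
```

```text
t 46.5 pos [ 622.6 -310.    65.2] rot [-1.800e+02 -3.000e-02  4.125e+01] F [-1.   1.1  3.6] w 13.7 g 20.0
[ 0.2  0.4 -0. ]
```

Request:
{"method": "jog_arm", "body": {"motion": [[[0,0,0,0,0,-0.237,1],[0,0,0,0,0,-0.237,1],[0,0,0,0,0,-0.237,1],[0,0,0,0,0,-0.237,1],[0,0,0,0,0,-0.237,1]]]}}

```text
time_s: 47.0
tool_pos: [0.6212, -0.3092, 0.0652]
tool_rot: [-179.8, -0.1, 84.2]
force: [-6.0, 3.3, 7.6]
grip_width: 0.0139
grasp_force: 20.0
```

Request:
{"method": "jog_arm", "body": {"motion": [[[0,0,0,0,0,-0.237,1],[0,0,0,0,0,-0.237,1],[0,0,0,0,0,-0.237,1],[0,0,0,0,0,-0.237,1],[0,0,0,0,0,-0.237,1]]]}}

```text
time_s: 47.5
tool_pos: [0.6196, -0.3097, 0.0651]
tool_rot: [-179.9, -0.3, 126.9]
force: [-9.2, 4.1, 8.9]
grip_width: 0.0141
grasp_force: 20.0
```

Request:
{"method": "jog_arm", "body": {"motion": [[[0,0,0,0,0,-0.045,1],[0,0,0,0,0,-0.09,1],[0,0,0,0,0,-0.14,1],[0,0,0,0,0,-0.2,1],[0,0,0,0,0,-0.2,1]]]}}

```text
time_s: 48.0
tool_pos: [0.6188, -0.3108, 0.0651]
tool_rot: [180.0, -0.4, 162.7]
force: [-9.0, 3.1, 8.9]
grip_width: 0.0137
grasp_force: 20.0
```

```bash
python3 -c "
from h import *
s=st(); print(s['wrist_torque'].round(2))"
```

```text
t 48.0 pos [ 618.8 -310.8   65.1] rot [180.    -0.36 162.69] F [-9.   3.1  8.9] w 13.7 g 20.0
[ 0.5   2.05 -0.04]
```

Request:
{"method": "jog_arm", "body": {"motion": [[[0,0,0,0,0,-0.035,1],[0,0,0,0,0,-0.06,1],[0,0,0,0,0,-0.06,1]]]}}

```text
time_s: 48.3
tool_pos: [0.6188, -0.3112, 0.0652]
tool_rot: [180.0, -0.3, 173.4]
force: [-8.9, 1.9, 9.2]
grip_width: 0.0139
grasp_force: 20.0
```

```bash
python3 -c "
from h import *
s=st(); print(s['wrist_torque'].round(2),s['qpos'].round(1))"
```

```text
t 48.3 pos [ 618.8 -311.2   65.2] rot [179.96  -0.35 173.35] F [-8.9  1.9  9.2] w 13.9 g 20.0
[0.43 2.02 0.05] [ -2.5  35.1  37.7  87.7 -22.6  65.4 123.2]
```

Request:
{"method": "jog_arm", "body": {"motion": [[[0,0,0,0,0,-0.01,1],[0,0,0,0,0,-0.02,1],[0,0,0,0,0,-0.02,1]]]}}

```text
time_s: 48.6
tool_pos: [0.6188, -0.3113, 0.0651]
tool_rot: [179.9, -0.3, 176.8]
force: [-8.7, 1.2, 9.3]
grip_width: 0.0137
grasp_force: 20.1
```

```bash
python3 -c "
from h import *
s=st(); print(s['wrist_torque'].round(2))"
```

```text
t 48.6 pos [ 618.8 -311.3   65.1] rot [179.94  -0.34 176.82] F [-8.7  1.2  9.3] w 13.7 g 20.1
[ 0.44  2.04 -0.32]
```

Request:
{"method": "jog_arm", "body": {"motion": [[[0,0,0,0,0,-0.01,1],[0,0,0,0,0,-0.01,1],[0,0,0,0,0,-0.01,1]]]}}

```text
time_s: 48.9
tool_pos: [0.619, -0.3113, 0.0651]
tool_rot: [179.9, -0.3, 178.6]
force: [-8.6, 2.5, 8.8]
grip_width: 0.0144
grasp_force: 20.3
```

```bash
python3 -c "
from h import *
s=st(); print(s['wrist_torque'].round(2))"
```

```text
t 48.9 pos [ 619.  -311.3   65.1] rot [179.94  -0.32 178.58] F [-8.6  2.5  8.8] w 14.4 g 20.3
[ 0.39  1.88 -0.45]
```

Request:
{"method": "jog_arm", "body": {"motion": [[[0,0,0,0,0,0,0.6],[0,0,0,0,0,0,0.6],[0,0,0,0,0,0,0.6],[0,0,0,0,0,0,0.6]]]}}

```text
time_s: 49.3
tool_pos: [0.6228, -0.3097, 0.0643]
tool_rot: [180.0, 0.0, 178.8]
force: [0.3, -0.1, 0.0]
grip_width: 0.0327
grasp_force: 0.0
```

Request:
{"method": "jog_arm", "body": {"motion": [[[0,0,-0.3,0,0,0,0.6],[0,0,-0.7,0,0,0,0.6],[0,0,-1.0,0,0,0,0.6],[0,0,-1.0,0,0,0,0.6]]]}}

```text
time_s: 49.7
tool_pos: [0.6251, -0.3118, 0.1702]
tool_rot: [-179.8, 0.5, 178.8]
force: [-0.5, -0.7, 0.0]
grip_width: 0.0352
grasp_force: 0.0
```

Request:
{"method": "jog_arm", "body": {"motion": [[[0.2,0.8,-1.0,0,0,0,0.6],[0.2,0.8,-1.0,0,0,0,0.6],[0.2,0.8,-1.0,0,0,0,0.6],[0.2,0.8,-1.0,0,0,0,0.6]]]}}

```text
time_s: 50.1
tool_pos: [0.6065, -0.2265, 0.2681]
tool_rot: [179.9, 0.4, 179.1]
force: [-0.1, 0.2, -0.6]
grip_width: 0.0345
grasp_force: 0.0
```

```bash
python3 - <<'E'
from flat import *
env.read_camera('side'); flat(); c,im,d=snap('wrist'); st(); C=cloud(c,d)
p=proj(c,[.454,-.33,.061])[0].astype(int); print('pedal z',np.median(C[p[1]-3:p[1]+4,p[0]-3:p[0]+4,2]),p)
p=proj(c,[.621,-.31,.05])[0].astype(int); print(p)
a=cv2.resize(im[p[1]-40:p[1]+40,p[0]-40:p[0]+40],(420,420),interpolation=cv2.INTER_CUBIC)
cv2.imwrite('pics/fin.png',np.hstack([a,cv2.resize(snap('side')[1][100:380,150:400],(375,420))]))
E
```

```text
flat [368. 127.] [ 538.3 -117.4   34.5] slope [-0.1 -0.1]
flat [ 13. 125.] [ 519.6 -595.9   11.6] slope [-0.2  0.4]
flat [426. 132.] [543.8 -43.4  34.5] slope [-0.  0.]
flat [361. 199.] [ 629.9 -121.3   34.6] slope [ 0.1 -0.2]
flat [414. 204.] [637.9 -50.4  34.6] slope [-0.1 -0.1]
rim [ 631. -124.] [59. 84.] 85.6 [348. 192.]
rim [547. -46.] [60. 84.] 85.7 [411. 132.]
rim [ 542. -117.] [59. 84.] 85.5 [359. 129.]
t 50.25 pos [ 603.7 -230.   263.1] rot [-1.7999e+02 -1.0000e-01  1.7875e+02] F [ 0.1 -1.2 -0.8] w 35.1 g 0.0
pedal z 0.05971022120728753 [185  54]
[216 199]
```

View pics/fin.png

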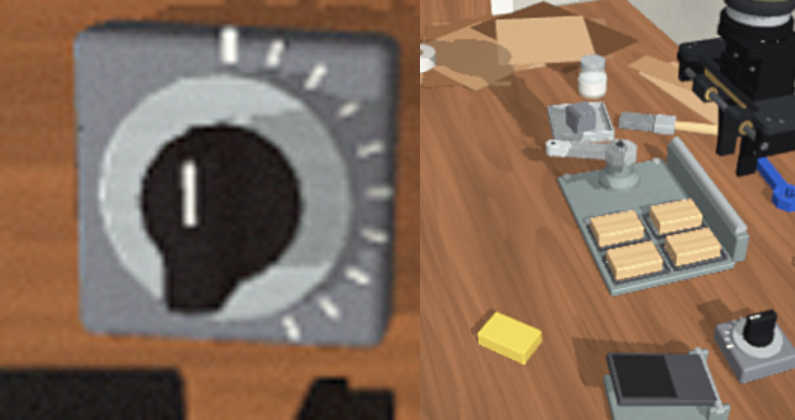

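```bash
python3 -c "
from h import *
print(env.sign_off())"
```

```text
the job is handed in; nothing more can be done
None
```

The job is handed in, done in the order asked, with no verdict returned: cap in the tray, lever fully home on the splined shaft, all four cauls flat in their own pockets, pedal stroked to its stop and back up, and counter knob turned back to its zero stop.

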